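# Bring the ring-catching sieve under the bench magnifier

## Robot

A 6-joint arm with a two-finger parallel gripper is mounted at the origin on a cart in front of the work surface, level with it; the furniture and walls round the work are solid. World frame = base frame: x ahead of the robot, y to its left, z up, the work surface at z = 0. Lengths are in m, angles in rad, forces in N, time in s.
With the tool pointing down it reaches from about 0.35 to 0.725 m from the base axis. Payload 6 kg.
Tool frame: the origin (TCP) lies midway between the tips of the shut fingers; the grasp point (between the pads) lies 19 mm behind it; z points along the fingers, y is the direction in which the jaws open and shut (so a half turn about z gives the same grasp; the last joint's range is limited). The gripper opens to 85 mm and grips with 20 to 120 N. Pads are 22 mm wide; open, the fingers measure 114 mm over their backs; the gripper's body (76 mm by 85 mm) begins 54 mm behind the grasp point. The pads swing forward as they close: fully open they stand 13 mm farther back than shut.
Start: joints at [-0.864, 0.04, 0.085, 0, -1.615, -0.334], TCP at [0.219, -0.559, 0.231] pointing down, gripper open.
Joint ranges: [-2.56, 2.56], [-1.29, 2.01], [-1.08, 1.49], [-3.29, 1.98], [-2.81, -0.18], [-2.99, 2.99]. Speed limits (rad/s): [2.57, 2.57, 3.01, 3.14, 3.14, 3.14].

## Interface

Orientations are given as a rotation vector (axis times angle).
In Python, from station import * gives the robot as it stands. The module is installed in compiled form; this text tells all that it offers.
- The arm moves only by the shell command python3 -m creep 'ROWS' [FORCE]. ROWS is JSON, a list of rows, each an object of numbers: "ax", "ay", "az": the turn, a rotation vector about the tool's x, y, z in degrees; "x", "y", "z": the shift along the tool's x, y, z in cm; "grip": the opening, from 0 (shut) to 1 (fully open). A call has exactly 10 rows; each row shifts and turns the commanded pose from where the row before left it, along the tool's axes as they then stand; what a row does not reach is not made up. A row lasts 1/8 s, in which the tool goes at most 62.5 mm and 10.7 degrees, less where a joint would pass 70% of its speed; a pose out of reach is approached as far as the arm can. A call with a gripper value outside its range is refused whole. The fingers move at their own pace and stop on an object; FORCE is the grip in N (left out, the last holds). Time passes only in rows, so rows that do not move let the fingers close, or fill a call up. It gives the time, the measured TCP pose, the force and the opening at its end, in the units of the state.
- state(): the state, without advancing time (a new reading comes with each control period).
- read_camera(name): name is "scene" or "side" or "wrist"; returns the picture (420x560x3 uint8, red, green, blue); there is no depth.
- camera_model(name): a dict with "fx", "fy", "cx", "cy" (pixels), "view" (4x4, takes a point from world to camera coordinates); the wrist camera has in their place "tool_from_camera" (4x4, takes a point from camera to tool coordinates, whose origin is the TCP and whose axes are the flange's). Camera axes: x right, y up, looking along -z (the intrinsics and any distortion apply to the point x, -y, -z); pixel columns grow to the right and rows downward; lengths in m; the calibration is good to about 2 mm. A picture is of the moment at which its call begins: read the wrist's pose just before it. camera_model takes no time and is no camera call.
- finish_job(): hands the job in, once; it reports no verdict.
The state is a dict: "time": time; "joint_pos": joint angles; "qvel": joint speeds; "joint_efforts": joint torques, N m; "position": TCP position; "tcp_rot": TCP orientation; "wrist_force": force on the tool from outside, world axes, zero at the start; "wrist_torque": the same for the moment, N m; "finger_gap": opening from 0.0 (shut) to 1.0 (fully open).
Only numpy, scipy, OpenCV 4.12 (cv2) and the standard library are available. Lean on these libraries where they do the work, as an engineer would, in place of code of your own. Each camera call takes 0.05 s, during which the arm holds its last target.

## Task

The sweeps have been sieved and a ring was caught in the top sieve of the covered stack. Take the cover off and lay it flat on the bench, knob up; then lift only the top sieve off the stack, keep it level so the ring stays in it, and set it gently down, nested home on the spare pan under the magnifier. Leave the pan beneath the lens, the rest of the stack together where it stands and the other tools where they lie, and do not bump the magnifier.

Things in the scene. Friction and masses are not known exactly. Their poses are not given: they have to be found in the camera images.
- cover: Brass cover of the stack: disc 62 mm across, 4 mm thick (5 to 9 mm above the origin) over a plug 52 mm across, 5 mm deep, loose in the top sieve's mouth; in the middle a knurled knob, neck 12 mm thick, head 20 mm across from 19 to 33 mm above the origin. Origin: centre of the plug's underside, z up through the knob. On the bench it rests on the plug.
- top_sieve: Top (coarse) brass sieve: cylinder 62 mm outside, 56 inside, straight wall from 7 to 43 mm above the origin; under it a tapered skirt, 52 mm across, 7 deep, nests in the mouth of the sieve or pan below (56 mm bore, 2 mm play all round) till the wall stands on its rim. Wire floor 9 mm above the origin. Origin: centre of the skirt's underside, z up. 0.12 kg. Starts nested on the lower sieve.
- lower_sieve: Lower (fine) sieve, same shape and sizes as the top sieve, origin likewise; nested on the stack's pan. Stays where it is.
- stack_pan: Brass pan at the foot of the stack, on the bench: 62 mm outside, 56 mm inside, 30 mm high. Origin: centre of its underside. The stack is pan, lower sieve (origin 23 mm above the pan's), top sieve (59 mm), cover (97 mm).
- spare_pan: Second pan, same shape (62 mm outside, 56 mm bore, 30 mm high), standing empty and loose on the bench under the magnifier. Origin: centre of its underside. A sieve nested home on it has its origin 23 mm above the pan's.
- found_ring: Silver finger ring with a ball, 24 x 33 x 13 mm, 12 g, lying loose on the floor of the top sieve. Origin: centre of its underside.
- magnifier: Bench magnifier, fixed: level lens head with white rim, 112 mm across, underside 245 and top 264 mm above the bench. Origin: on the bench below the lens's centre. Foot 84 mm across, 16 high, and 14 mm column at x = 20, y = 135 mm in its frame; an arm slopes from there up to the head. A hand coming straight down cannot get under the lens; one leaning 35 to 45 degrees, from the robot's side, can.
- lens (a point): Centre of the lens, at the underside of the magnifier's head, 245 mm above the bench.
- tweezers: Steel tweezers, 168 mm long, 8 mm high, lying in front of the spare pan. Bystander; origin at its middle.
- pliers: Pliers, 141 mm long, lying behind the stack. Bystander; origin at its middle.
- gauge: Brass sliding gauge, 125 mm long and 43 mm wide, lying to the right of the stack. Bystander; origin at its middle.
- borax_dish: Ceramic dish, 68 mm across and 20 mm high, far right of the stack. Bystander; origin under its middle.
- flux_jar: Small jar, 38 mm across and 53 mm high, left of the magnifier. Bystander; origin under its middle.

How it is judged:
By the outcome, as a careful person would: the job done as asked, in the order asked, and still so for the second after the job is handed in, with the robot touching nothing.
It also fails if it takes over 58 s, if anything falls off the work surface, if the arm or the gripper's body presses on something with over 40 N, if the wrist force passes 120 N, or if a joint passes its speed limit or range.

## Working session

There is one attempt and no reset: what is moved stays moved. The work goes in short steps, Python scripts to look and compute and a shell command to move; the robot and the scene stay as the last step left them, time stands still between calls to the robot, and variables do not carry over. Pictures are saved under pics/ and viewed, and the job is handed in when it is done.

```bash
mkdir -p pics; cat > h.py <<'E'
from station import *
import numpy as np, cv2
from scipy.spatial.transform import Rotation as R
def save(n,im): cv2.imwrite('pics/'+n,cv2.cvtColor(im,cv2.COLOR_RGB2BGR))
E
python3 - <<'E'
from h import *
for c in ("scene","side"):
    im=read_camera(c); np.save(c+'.npy',im); save(c+'0.png',im); print(c,camera_model(c))
print(camera_model("wrist")); print(state())
E
```

```text
scene {'fx': 393.74250631503253, 'fy': 393.74250631503253, 'cx': 276.8202137610897, 'cy': 206.08386742318896, 'view': array([[ 0.70515873, -0.70859488,  0.02538604, -0.32393938],
       [ 0.28183753,  0.31296435,  0.90698452, -0.29504521],
       [-0.65062951, -0.63241332,  0.42039818, -1.06891312],
       [ 0.        ,  0.        ,  0.        ,  1.        ]])}
side {'fx': 401.0299594656096, 'fy': 401.0299594656096, 'cx': 280.27232493852557, 'cy': 209.16276079181938, 'view': array([[-0.88584202, -0.46394421, -0.00630028,  0.45768218],
       [ 0.20049393, -0.39499231,  0.8965396 , -0.23408815],
       [-0.41843292,  0.79292928,  0.44291878, -1.24453766],
       [ 0.        ,  0.        ,  0.        ,  1.        ]])}
{'fx': 360.61876804454005, 'fy': 360.61876804454005, 'cx': 279.8339258851362, 'cy': 210.41608994988755, 'tool_from_camera': array([[ 9.12463676e-05,  9.46637643e-01,  3.22299805e-01,
         8.25325783e-02],
       [ 9.99999906e-01,  5.01813696e-05, -4.30499585e-04,
        -2.95344394e-04],
       [-4.23700558e-04,  3.22299814e-01, -9.46637550e-01,
        -1.43125048e-01],
       [ 0.00000000e+00,  0.00000000e+00,  0.00000000e+00,
         1.00000000e+00]])}
{'time': 0.1, 'joint_pos': array([-8.64297439e-01,  4.07742548e-02,  8.38939489e-02, -4.00015584e-04,
       -1.61549882e+00, -3.33697354e-01]), 'qvel': array([-0.00111601, -0.00273556,  0.0014922 ,  0.00144421, -0.00205924,
        0.00108583]), 'joint_efforts': array([-7.31713822e-03, -3.69346547e+01,  3.48276186e+01,  6.95186466e+00,
       -4.59205796e-03, -3.23873792e-05]), 'position': array([ 0.21849011, -0.55848386,  0.23035839]), 'tcp_rot': array([ 5.82155472e-01, -3.08673454e+00, -2.46910963e-03]), 'wrist_force': array([0.55753024, 0.19551406, 0.7071049 ]), 'wrist_torque': array([ 0.04266689, -0.05489113, -0.04069971]), 'finger_gap': 1.0019898829687957}
```

View pics/scene0.png

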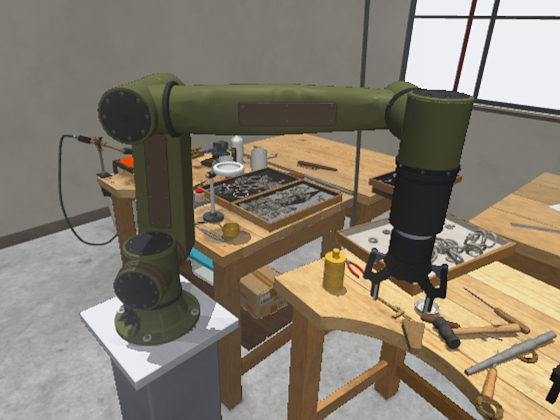

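View pics/side0.png

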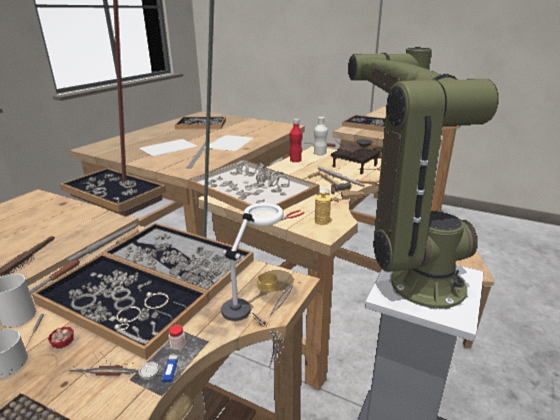

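Scene: the stack is at about (334,270), the spare pan at (231,230) and the lens at (229,169). Side: stack (322,208), pan (270,282), lens (264,214). I'll zoom in to measure them.

```bash
python3 - <<'E'
from h import *
a=np.load('scene.npy');b=np.load('side.npy')
def crop(im,x0,y0,w,h): return cv2.resize(im[y0:y0+h,x0:x0+w],(400,300),interpolation=cv2.INTER_NEAREST)
top=np.hstack([crop(a,285,235,100,75),crop(a,185,195,100,75)])
bot=np.hstack([crop(b,275,180,100,75),crop(b,225,250,100,75)])
save('z0.png',np.vstack([top,bot]))
E
python3 - <<'E'
from h import *
a=np.load('scene.npy');b=np.load('side.npy')
for n,im,(x0,y0,w,h) in (("scene stack",a,(315,240,40,60)),("scene pan",a,(215,215,32,32)),("side stack",b,(305,180,40,55)),("side pan",b,(250,262,45,40)),):
    c=cv2.cvtColor(im[y0:y0+h,x0:x0+w],cv2.COLOR_RGB2HSV)
    m=((c[...,0]>=18)&(c[...,0]<=28)&(c[...,1]>150)).astype(np.uint8)
    k,l,s,ce=cv2.connectedComponentsWithStats(m); i=1+np.argmax(s[1:,4])
    print(n,s[i]+[x0,y0,0,0,0],ce[i]+[x0,y0]); print('\n'.join(f"{y0+j} {x0+np.where(l[j]==i)[0].min()} {x0+np.where(l[j]==i)[0].max()}" for j in range(0,h,2) if (l[j]==i).any()))
for n,im,(x0,y0,w,h) in (("scene lens",a,(205,155,50,30)),("side lens",b,(240,195,50,35))):
    c=im[y0:y0+h,x0:x0+w].astype(int); m=((c.min(2)>185)).astype(np.uint8)
    k,l,s,ce=cv2.connectedComponentsWithStats(m); i=1+np.argmax(s[1:,4]); print(n,s[i]+[x0,y0,0,0,0],ce[i])
E
```

```text
scene stack [323 248  23  44 788] [333.76269036 270.3464467 ]
248 334 337
250 333 339
252 328 339
254 325 343
256 325 344
258 325 345
260 325 345
262 325 344
264 325 344
266 325 344
268 325 344
270 324 343
272 324 343
274 324 343
276 324 343
278 324 342
280 324 342
282 323 342
284 323 342
286 323 342
288 325 341
290 327 340
scene pan [223 222  16  15 189] [230.83597884 228.88359788]
223 226 236
225 224 238
227 223 238
229 224 238
231 224 238
233 224 238
235 226 235Traceback (most recent call last):
  File "<stdin>", line 6, in <module>
    return _wrapfunc(a, 'argmax', axis=axis, out=out, **kwds)
    return bound(*args, **kwds)
ValueError: attempt to get argmax of an empty sequence
```

View pics/z0.png

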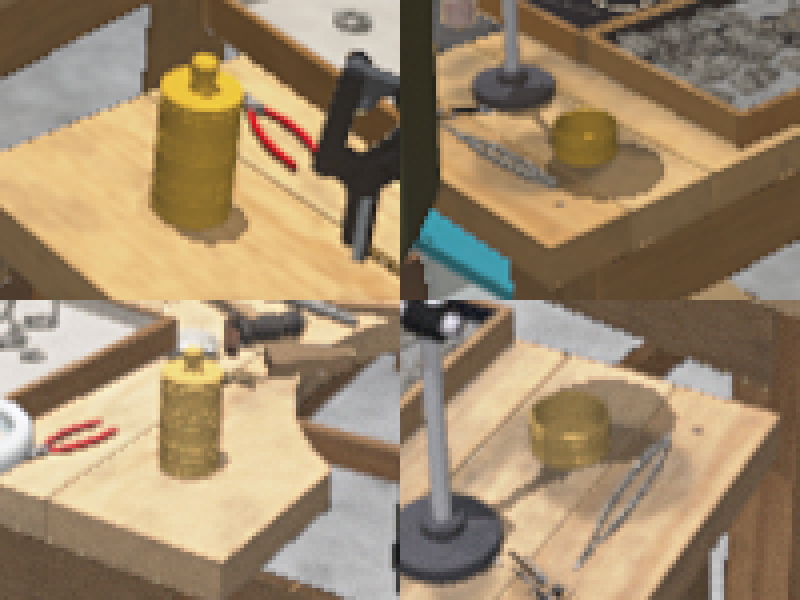

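Zoom: knob top at scene (336,249) and side (323,192). Pan rim centre at scene (231,226) and side (267.5,275.5). The pan base and tweezers are visible too.

```bash
cat >> h.py <<'E'
def cam(n,pose=None):
    m=camera_model(n)
    if n=='wrist':
        T=np.eye(4);T[:3,:3]=R.from_rotvec(pose[1]).as_matrix();T[:3,3]=pose[0]
        c2w=T@m['tool_from_camera']
    else: c2w=np.linalg.inv(m['view'])
    return m,c2w
def ray(mc,u,v):
    m,c=mc; d=c[:3,:3]@np.array([(u-m['cx'])/m['fx'],-(v-m['cy'])/m['fy'],-1.]); return c[:3,3],d/np.linalg.norm(d)
def plane(mc,u,v,z):
    o,d=ray(mc,u,v); return o+d*(z-o[2])/d[2]
def tri(rs):
    A=sum(np.eye(3)-np.outer(d,d) for o,d in rs); b=sum((np.eye(3)-np.outer(d,d))@o for o,d in rs); return np.linalg.solve(A,b)
def proj(mc,p):
    m,c=mc; q=np.linalg.inv(c)@np.append(p,1); return m['cx']+m['fx']*q[0]/-q[2], m['cy']-m['fy']*q[1]/-q[2]
E
python3 - <<'E'
from h import *
np.set_printoptions(precision=4,suppress=True)
a=np.load('scene.npy');b=np.load('side.npy')
S=cam('scene');D=cam('side')
print('knob',tri([ray(S,336,249.3),ray(D,323.2,192)]),plane(S,336,249.3,.13),plane(D,323.2,192,.13))
print('stackmid',plane(S,334.2,270,.05))
print('pan',tri([ray(S,231,226),ray(D,267.5,275.2)]),plane(S,231,226,.03),plane(D,267.5,275.2,.03))
for n,im,mc,(x0,y0,w,h) in (("scene lens",a,S,(205,155,50,30)),("side lens",b,D,(240,195,50,35))):
    c=im[y0:y0+h,x0:x0+w].astype(int); m=((c.min(2)>185)).astype(np.uint8)
    k,l,s,ce=cv2.connectedComponentsWithStats(m); i=1+np.argmax(s[1:,4]); s=s[i]
    u,v=x0+s[0]+s[2]/2-.5,y0+s[1]+s[3]/2-.5; print(n,s,u,v,plane(mc,u,v,.26))
for n,u,v in (('foot',512,88),):
    print('foot',plane(S,185+(512-400)/4,195+82/4,.016), plane(D,225+(440-400)/4,250+(530-300)/4,.016))
for t in ((450,130),(555,185)): print('tw',plane(S,185+(t[0]-400)/4,195+t[1]/4,.005))
for t in ((668,437),(580,565)): print('twS',plane(D,225+(t[0]-400)/4,250+(t[1]-300)/4,.005))
for t in ((320,155),(243,100),(298,165)): print('pl',plane(S,285+t[0]/4,235+t[1]/4,.005))
# table edge
for t in ((0,200),(150,95),(100,300)): print('edge',plane(S,285+t[0]/4,235+t[1]/4,0))
for t in ((435,185),(550,245),(800,120)): print('edge pan',plane(S,185+(t[0]-400)/4,195+t[1]/4,0))
for t in ((220,565),(330,480),(300,380)): print('edge stack side',plane(D,275+t[0]/4,180+(t[1]-300)/4,0))
E
```

```text
knob [ 0.4545 -0.2447  0.1277] [ 0.453  -0.2463  0.13  ] [ 0.4513 -0.238   0.13  ]
stackmid [ 0.4634 -0.2405  0.05  ]
pan [0.4414 0.2241 0.0308] [0.4374 0.2225 0.03  ] [0.4459 0.2201 0.03  ]
scene lens [  8   6  31  12 197] 228.0 166.5 [0.4441 0.239  0.26  ]
side lens [  3   0  47  29 837] 266.0 209.0 [0.4444 0.2219 0.26  ]
foot [0.4579 0.3626 0.016 ] [0.4618 0.3795 0.016 ]
tw [0.3642 0.3367 0.005 ]
tw [0.3728 0.1854 0.005 ]
twS [0.3726 0.1967 0.005 ]
twS [0.3628 0.3551 0.005 ]
pl [ 0.5755 -0.2831  0.005 ]
pl [ 0.5968 -0.1925  0.005 ]
pl [ 0.5508 -0.2789  0.005 ]
edge [ 0.3499 -0.1443  0.    ]
edge [ 0.5513 -0.129   0.    ]
edge [ 0.3171 -0.2727  0.    ]
edge pan [0.2983 0.2657 0.    ]
edge pan [0.3117 0.1148 0.    ]
edge pan [0.636  0.1298 0.    ]
edge stack side [ 0.3524 -0.0741  0.    ]
edge stack side [ 0.3139 -0.274   0.    ]
edge stack side [ 0.4168 -0.4854  0.    ]
```

```bash
python3 - <<'E'
from h import *
a=np.load('scene.npy');b=np.load('side.npy')
save('z1.png',np.hstack([cv2.resize(a[210:410,285:485],(600,600))[:, :400],cv2.resize(b[170:270,240:340],(400,400)) if 0 else cv2.resize(b[150:300,200:350],(400,600))]))
save('z2.png',cv2.resize(a[200:400,300:560],(780,600)))
E
```

```text
(no output)
```

View pics/z2.png

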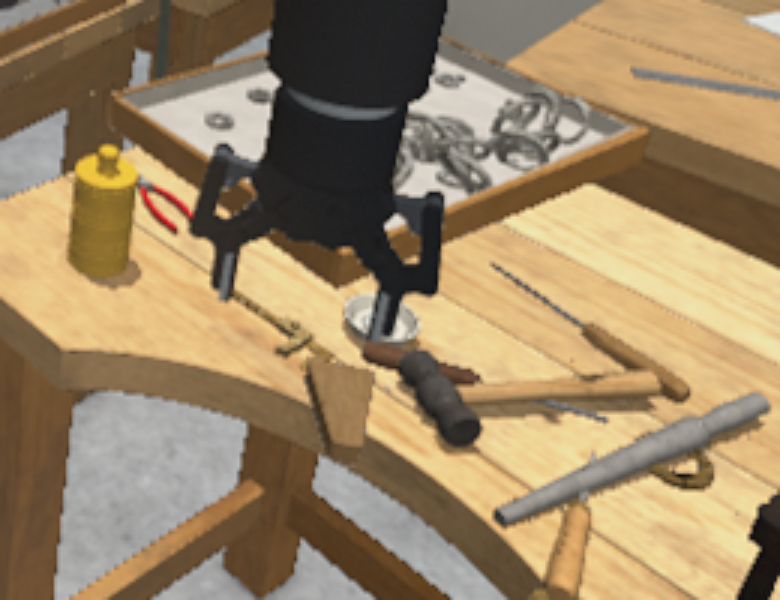

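Zoom: the gauge lies at about scene px (377,297)-(410,322), the dish is at (427,307), and the pliers are behind the stack. The cover needs a free spot, so I'll work one out.

```bash
python3 - <<'E'
from h import *
np.set_printoptions(precision=4,suppress=True)
S=cam('scene');D=cam('side')
for n,u,v in (('leftedge',285,272.5),('leftedge',300,267),('g1',376.7,296.7),('g2',408,321),('gmid',398,314),('jar?',200,213),('cornerfront',323,317)): print(n,plane(S,u,v,0.0))
st=state()
Rm=R.from_rotvec(st['tcp_rot']).as_matrix(); print(Rm)
# look pose: rotation down with tool x toward robot, yaw options, and shift in tool frame
for tgt in ([.457,-.243,.25],):
    d=Rm.T@(np.array(tgt)-st['position']); print(d*100)
E
```

```text
leftedge [ 0.3981 -0.0981  0.    ]
leftedge [ 0.4571 -0.11    0.    ]
g1 [ 0.5066 -0.3699  0.    ]
g2 [ 0.4771 -0.4863  0.    ]
gmid [ 0.4831 -0.4528  0.    ]
jar? [0.4511 0.4443 0.    ]
cornerfront [ 0.3209 -0.3162  0.    ]
[[-0.9313 -0.3642 -0.0007]
 [-0.3642  0.9313  0.0015]
 [ 0.0001  0.0016 -1.    ]]
[-33.7035  20.6968  -1.9352]
```

View pics/z1.png

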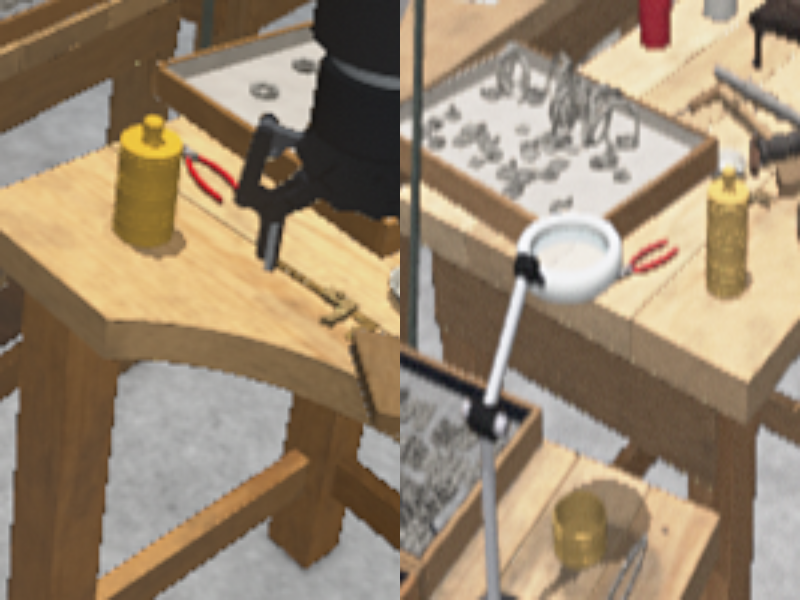

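```bash
python3 -m creep '[{"x":-3.4,"y":2.1,"z":-0.2},{"x":-3.4,"y":2.1,"z":-0.2},{"x":-3.4,"y":2.1,"z":-0.2},{"x":-3.4,"y":2.1,"z":-0.2},{"x":-3.4,"y":2.1,"z":-0.2},{"x":-3.4,"y":2.1,"z":-0.2},{"x":-3.4,"y":2.1,"z":-0.2},{"x":-3.4,"y":2.1,"z":-0.2},{"x":-3.4,"y":2.1,"z":-0.2},{"x":-3.1,"y":1.8}]'; python3 -m creep '[{"az":10},{"az":10},{"az":10},{"az":10},{"az":9.4},{},{},{},{},{}]'
python3 - <<'E'
from h import *
st=state(); im=read_camera('wrist'); np.save('w1.npy',im); save('w1.png',im)
np.save('w1p.npy',np.array([st['position'],st['tcp_rot']])); print(st['joint_pos'],st['position'],st['wrist_force'],R.from_rotvec(st['tcp_rot']).as_matrix())
E
```

```text
[-8.64297439e-01  4.07742548e-02  8.38939489e-02 -4.00015584e-04
 -1.61549882e+00 -3.33697354e-01] [ 0.21849011 -0.55848386  0.23035839] [0.55753024 0.19551406 0.7071049 ] [[-9.31304164e-01 -3.64241721e-01 -7.23548085e-04]
 [-3.64242412e-01  9.31303025e-01  1.46335826e-03]
 [ 1.40826388e-04  1.62637854e-03 -9.99998668e-01]]$[0]: bad value
$[0]: bad value
```

View pics/w1.png

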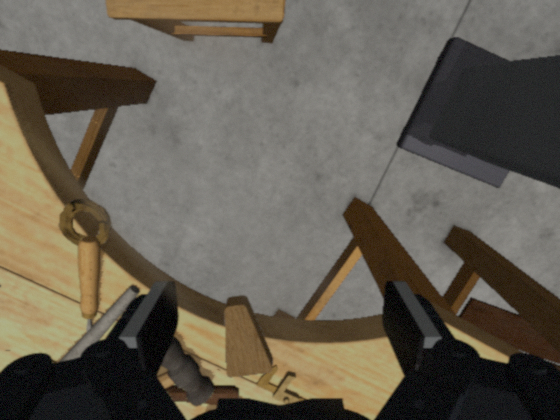

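Both moves were refused and the arm has not moved; the wrist picture is from the start pose. Each row probably needs every key.

```bash
python3 -m creep '[{"ax":0,"ay":0,"az":0,"x":-3.4,"y":2.1,"z":-0.2,"grip":1},{"ax":0,"ay":0,"az":0,"x":-3.4,"y":2.1,"z":-0.2,"grip":1},{"ax":0,"ay":0,"az":0,"x":-3.4,"y":2.1,"z":-0.2,"grip":1},{"ax":0,"ay":0,"az":0,"x":-3.4,"y":2.1,"z":-0.2,"grip":1},{"ax":0,"ay":0,"az":0,"x":-3.4,"y":2.1,"z":-0.2,"grip":1},{"ax":0,"ay":0,"az":0,"x":-3.4,"y":2.1,"z":-0.2,"grip":1},{"ax":0,"ay":0,"az":0,"x":-3.4,"y":2.1,"z":-0.2,"grip":1},{"ax":0,"ay":0,"az":0,"x":-3.4,"y":2.1,"z":-0.2,"grip":1},{"ax":0,"ay":0,"az":0,"x":-3.4,"y":2.1,"z":-0.2,"grip":1},{"ax":0,"ay":0,"az":0,"x":-3.1,"y":1.8,"z":0,"grip":1}]'
```

```text
time: 1.4
position: [0.4577, -0.2419, 0.2493]
tcp_rot: [-0.583, 3.087, 0.0]
wrist_force: [0.2, 0.0, -0.5]
finger_gap: 0.997
```

```bash
python3 -m creep '[{"ax":0,"ay":0,"az":10,"x":0,"y":0,"z":0,"grip":1},{"ax":0,"ay":0,"az":10,"x":0,"y":0,"z":0,"grip":1},{"ax":0,"ay":0,"az":10,"x":0,"y":0,"z":0,"grip":1},{"ax":0,"ay":0,"az":10,"x":0,"y":0,"z":0,"grip":1},{"ax":0,"ay":0,"az":9.4,"x":0,"y":0,"z":0,"grip":1},{"ax":0,"ay":0,"az":0,"x":0,"y":0,"z":0,"grip":1},{"ax":0,"ay":0,"az":0,"x":0,"y":0,"z":0,"grip":1},{"ax":0,"ay":0,"az":0,"x":0,"y":0,"z":0,"grip":1},{"ax":0,"ay":0,"az":0,"x":0,"y":0,"z":0,"grip":0.6},{"ax":0,"ay":0,"az":0,"x":0,"y":0,"z":0,"grip":0.6}]'
python3 - <<'E'
from h import *
st=state(); im=read_camera('wrist'); np.save('w1.npy',im); save('w1b.png',im)
np.save('w1p.npy',np.array([st['position'],st['tcp_rot']])); print(st['joint_pos'],st['position'],st['wrist_force'],R.from_rotvec(st['tcp_rot']).as_matrix())
E
```

```text
time: 2.65
position: [0.457, -0.2432, 0.2493]
tcp_rot: [-0.76, -3.048, -0.0]
wrist_force: [0.1, -0.4, 0.9]
finger_gap: 0.611
[-9.98420999e-02 -1.76625990e-01 -8.85638906e-02 -9.03429795e-05
 -1.65895828e+00 -1.95990938e+00] [ 0.45699566 -0.24323174  0.24925544] [ 0.07978144 -0.41356368  0.88009838] [[-8.82827837e-01  4.69696713e-01 -9.03845855e-05]
 [ 4.69696705e-01  8.82827840e-01  9.94968139e-05]
 [ 1.26527355e-04  4.53852150e-05 -9.99999991e-01]]
```

View pics/w1b.png

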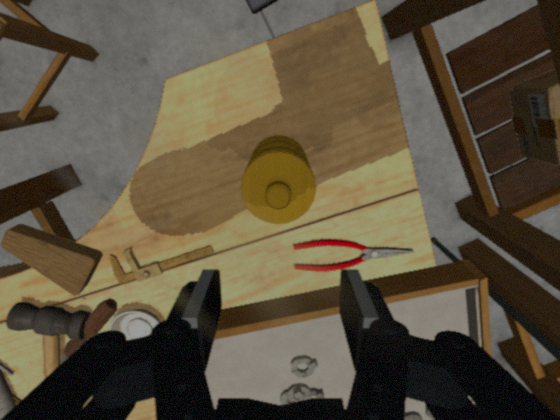

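Wrist view: the knob is at about (278,194) inside the cover disc, centred around (279,187). Pliers and gauge are well clear, and the bench ends to the left and in front.

```bash
python3 - <<'E'
from h import *
np.set_printoptions(precision=4,suppress=True)
im=np.load('w1.npy'); P=np.load('w1p.npy'); W=cam('wrist',P)
save('w1z.png',cv2.resize(im[120:240,220:340],(600,600),interpolation=cv2.INTER_CUBIC))
c=cv2.cvtColor(im,cv2.COLOR_RGB2HSV); m=((c[...,0]>=20)&(c[...,0]<=32)&(c[...,1]>200)).astype(np.uint8)
k,l,s,ce=cv2.connectedComponentsWithStats(m); i=1+np.argmax(s[1:,4]); print(s[i],ce[i])
g=cv2.cvtColor(im,cv2.COLOR_RGB2GRAY)[120:240,220:340]
h=cv2.HoughCircles(cv2.resize(g,None,fx=4,fy=4,interpolation=cv2.INTER_CUBIC),cv2.HOUGH_GRADIENT,1,40,param1=60,param2=25,minRadius=30,maxRadius=170)
if h is not None:
  for x,y,r in h[0][:6]: print(220+x/4,120+y/4,r/4)
for u,v,z in ((278,194,.13),(279,187,.106)): print(plane(W,u,v,z))
E
```

```text
[ 242  136   73   86 3081] [280.4713 177.9312]
[ 0.4508 -0.2412  0.13  ]
[ 0.452  -0.2411  0.106 ]
```

View pics/w1z.png

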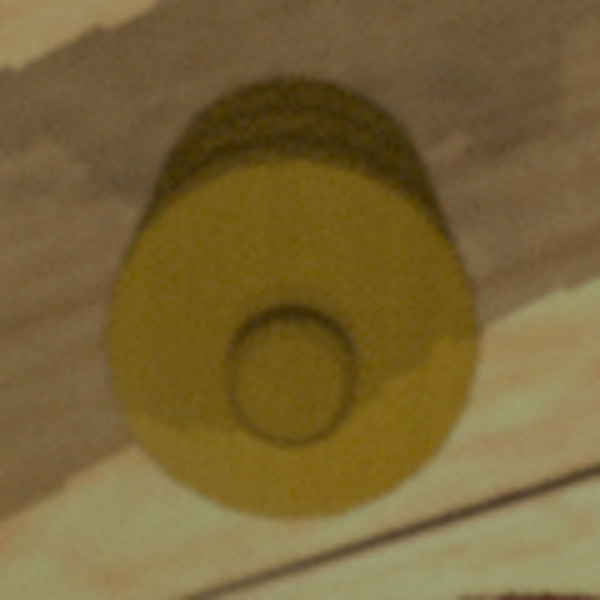

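Knob top centre in the picture is (278.4,196.4) and disc centre is (278.6,187.4).

```bash
python3 - <<'E'
from h import *
np.set_printoptions(precision=4,suppress=True)
P=np.load('w1p.npy'); W=cam('wrist',P)
a=plane(W,278.4,196.4,.13);b=plane(W,278.6,187.4,.106);print(a,b)
st=state();Rm=R.from_rotvec(st['tcp_rot']).as_matrix()
t=(a+b)/2; t[2]=.109; print(t,Rm.T@(t-st['position'])*100, st['finger_gap'])
E
```

```text
[ 0.4527 -0.2418  0.13  ] [ 0.4522 -0.2415  0.106 ]
[ 0.4524 -0.2417  0.109 ] [ 0.4762 -0.0786 14.0266] 0.5990706887172954
```

```bash
python3 -m creep '[{"ax":0,"ay":0,"az":0,"x":0.5,"y":-0.1,"z":2,"grip":0.6},{"ax":0,"ay":0,"az":0,"x":0,"y":0,"z":2,"grip":0.6},{"ax":0,"ay":0,"az":0,"x":0,"y":0,"z":2,"grip":0.6},{"ax":0,"ay":0,"az":0,"x":0,"y":0,"z":2,"grip":0.6},{"ax":0,"ay":0,"az":0,"x":0,"y":0,"z":2,"grip":0.6},{"ax":0,"ay":0,"az":0,"x":0,"y":0,"z":1.5,"grip":0.6},{"ax":0,"ay":0,"az":0,"x":0,"y":0,"z":1,"grip":0.6},{"ax":0,"ay":0,"az":0,"x":0,"y":0,"z":1,"grip":0.6},{"ax":0,"ay":0,"az":0,"x":0,"y":0,"z":0.5,"grip":0.6},{"ax":0,"ay":0,"az":0,"x":0,"y":0,"z":0,"grip":0.6}]' 30
python3 - <<'E'
from h import *
st=state(); im=read_camera('wrist'); save('w2.png',im); im=read_camera('scene'); save('s2.png',cv2.resize(im[180:330,260:460],(800,600)))
print(st['position'],st['wrist_force'])
E
```

```text
time: 3.95
position: [0.4521, -0.2418, 0.1092]
tcp_rot: [-0.761, -3.048, 0.0]
wrist_force: [0.0, 0.9, -0.2]
finger_gap: 0.6
[ 0.45206743 -0.24178747  0.10915306] [ 0.04027454  0.87948725 -0.19760077]
```

View pics/w2.png

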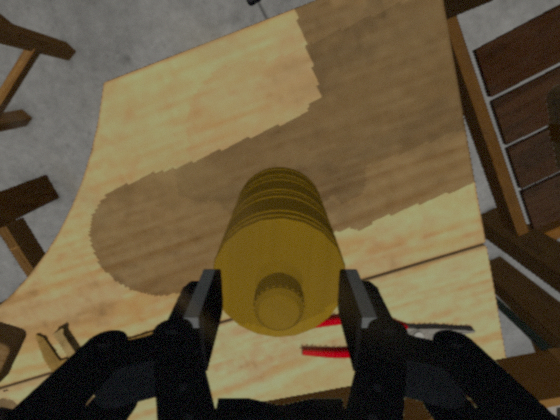

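View pics/s2.png

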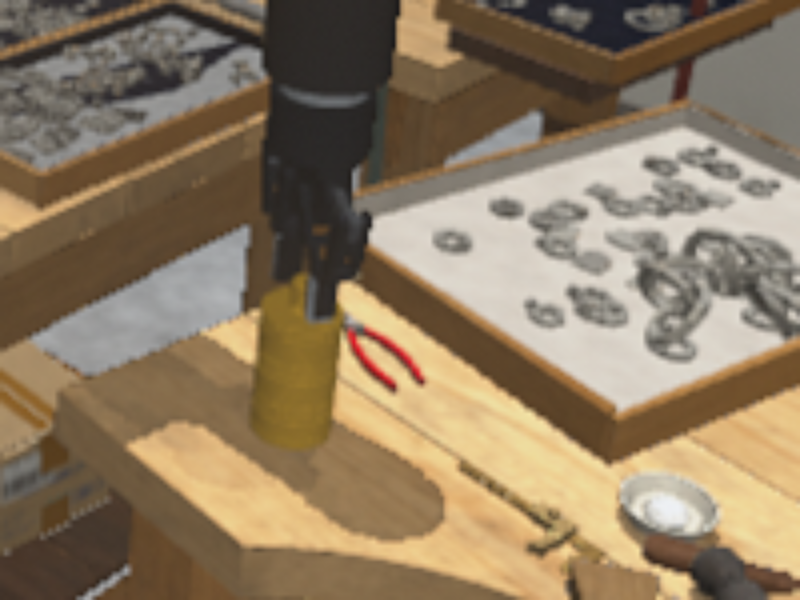

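The fingers straddle the knob, which sits at (279,305) midway between pads at 205 and 355. Closing now.

```bash
python3 -m creep '[{"ax":0,"ay":0,"az":0,"x":0,"y":0,"z":0,"grip":0.1},{"ax":0,"ay":0,"az":0,"x":0,"y":0,"z":0,"grip":0.1},{"ax":0,"ay":0,"az":0,"x":0,"y":0,"z":0,"grip":0.1},{"ax":0,"ay":0,"az":0,"x":0,"y":0,"z":0,"grip":0.1},{"ax":0,"ay":0,"az":0,"x":0,"y":0,"z":0,"grip":0.1},{"ax":0,"ay":0,"az":0,"x":0,"y":0,"z":0,"grip":0.1},{"ax":0,"ay":0,"az":0,"x":0,"y":0,"z":-0.2,"grip":0.1},{"ax":0,"ay":0,"az":0,"x":0,"y":0,"z":-0.3,"grip":0.1},{"ax":0,"ay":0,"az":0,"x":0,"y":0,"z":-0.5,"grip":0.1},{"ax":0,"ay":0,"az":0,"x":0,"y":0,"z":-1,"grip":0.1}]' 40
python3 - <<'E'
from h import *
st=state(); im=read_camera('wrist'); save('w3.png',im)
Rm=R.from_rotvec(st['tcp_rot']).as_matrix()
print(st['position'],st['wrist_force'],Rm.T@(np.array([.40,-.34,.15])-st['position'])*100)
E
```

```text
time: 5.3
position: [0.4519, -0.2417, 0.1293]
tcp_rot: [-0.761, -3.047, -0.0]
wrist_force: [-0.8, -0.5, -1.2]
finger_gap: 0.216
[ 0.45185841 -0.24165128  0.12934597] [-0.84855488 -0.51989949 -1.19049759] [ -0.04413982 -11.11857135  -2.06372531]
```

View pics/w3.png

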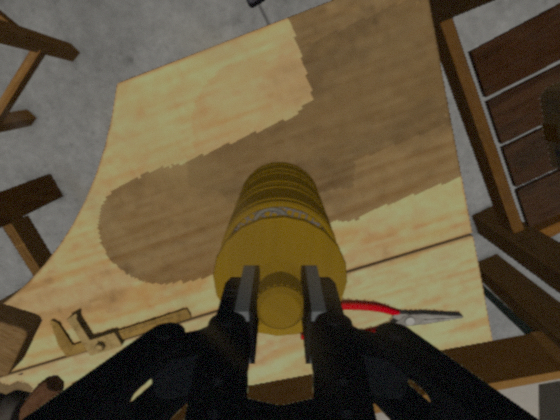

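The cover is in the grip and lifted, and the ring shows in the top sieve at (278,213). Carrying the cover to (0.40,-0.34).

```bash
python3 -m creep '[{"ax":0,"ay":0,"az":0,"x":0,"y":0,"z":-1.5,"grip":0.1},{"ax":0,"ay":0,"az":0,"x":0,"y":-1.1,"z":-0.5,"grip":0.1},{"ax":0,"ay":0,"az":0,"x":0,"y":-2,"z":0,"grip":0.1},{"ax":0,"ay":0,"az":0,"x":0,"y":-2,"z":0,"grip":0.1},{"ax":0,"ay":0,"az":0,"x":0,"y":-2,"z":0,"grip":0.1},{"ax":0,"ay":0,"az":0,"x":0,"y":-2,"z":0,"grip":0.1},{"ax":0,"ay":0,"az":0,"x":0,"y":-2,"z":1,"grip":0.1},{"ax":0,"ay":0,"az":0,"x":0,"y":0,"z":2,"grip":0.1},{"ax":0,"ay":0,"az":0,"x":0,"y":0,"z":2.5,"grip":0.1},{"ax":0,"ay":0,"az":0,"x":0,"y":0,"z":2.5,"grip":0.1}]'; python3 -m creep '[{"ax":0,"ay":0,"az":0,"x":0,"y":0,"z":2,"grip":0.1},{"ax":0,"ay":0,"az":0,"x":0,"y":0,"z":1.5,"grip":0.1},{"ax":0,"ay":0,"az":0,"x":0,"y":0,"z":1,"grip":0.1},{"ax":0,"ay":0,"az":0,"x":0,"y":0,"z":0.4,"grip":0.1},{"ax":0,"ay":0,"az":0,"x":0,"y":0,"z":0.3,"grip":0.1},{"ax":0,"ay":0,"az":0,"x":0,"y":0,"z":0.1,"grip":0.1},{"ax":0,"ay":0,"az":0,"x":0,"y":0,"z":0.1,"grip":0.1},{"ax":0,"ay":0,"az":0,"x":0,"y":0,"z":0,"grip":0.1},{"ax":0,"ay":0,"az":0,"x":0,"y":0,"z":0,"grip":0.1},{"ax":0,"ay":0,"az":0,"x":0,"y":0,"z":0,"grip":0.1}]'
python3 - <<'E'
from h import *
st=state(); im=read_camera('scene'); save('s4.png',cv2.resize(im[180:330,260:460],(800,600))); print(st['position'],st['wrist_force'])
E
```

```text
time: 6.6
position: [0.3996, -0.3394, 0.0677]
tcp_rot: [-0.761, -3.047, -0.001]
wrist_force: [0.7, 0.7, -1.4]
finger_gap: 0.219
time: 7.85
position: [0.4, -0.3398, 0.0154]
tcp_rot: [0.761, 3.048, 0.0]
wrist_force: [0.4, 0.0, -0.2]
finger_gap: 0.211
[ 0.39998336 -0.33975908  0.01537944] [ 0.41704327  0.03960063 -0.20249476]
```

View pics/s4.png

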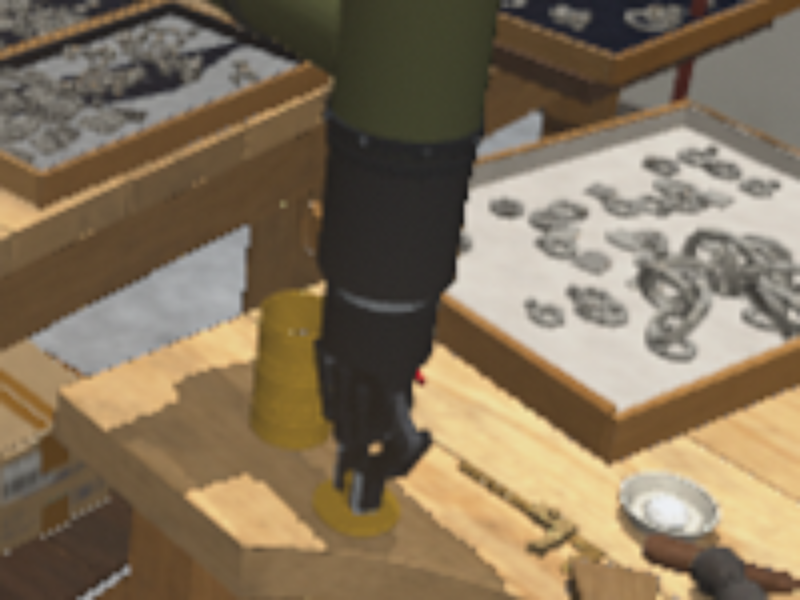

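The cover hangs just above the bench. I'll lower the last 3 mm, release and rise.

```bash
python3 -m creep '[{"ax":0,"ay":0,"az":0,"x":0,"y":0,"z":0.1,"grip":0.1},{"ax":0,"ay":0,"az":0,"x":0,"y":0,"z":0.1,"grip":0.1},{"ax":0,"ay":0,"az":0,"x":0,"y":0,"z":0.1,"grip":0.1},{"ax":0,"ay":0,"az":0,"x":0,"y":0,"z":0,"grip":0.1},{"ax":0,"ay":0,"az":0,"x":0,"y":0,"z":0,"grip":0.5},{"ax":0,"ay":0,"az":0,"x":0,"y":0,"z":0,"grip":0.5},{"ax":0,"ay":0,"az":0,"x":0,"y":0,"z":0,"grip":0.5},{"ax":0,"ay":0,"az":0,"x":0,"y":0,"z":0,"grip":0.5},{"ax":0,"ay":0,"az":0,"x":0,"y":0,"z":-0.5,"grip":0.5},{"ax":0,"ay":0,"az":0,"x":0,"y":0,"z":-1,"grip":0.5}]'; python3 -m creep '[{"ax":0,"ay":0,"az":0,"x":0,"y":0,"z":-1.5,"grip":0.5},{"ax":0,"ay":0,"az":0,"x":0,"y":0,"z":-2,"grip":0.5},{"ax":0,"ay":0,"az":0,"x":0,"y":0,"z":-3,"grip":0.5},{"ax":0,"ay":0,"az":0,"x":0,"y":0,"z":-3,"grip":0.5},{"ax":0,"ay":0,"az":0,"x":0,"y":0,"z":-3,"grip":0.5},{"ax":0,"ay":0,"az":0,"x":0,"y":1.5,"z":-3,"grip":0.9},{"ax":0,"ay":0,"az":0,"x":0,"y":2,"z":-3,"grip":1},{"ax":0,"ay":0,"az":0,"x":0,"y":2,"z":-3,"grip":1},{"ax":0,"ay":0,"az":0,"x":0,"y":0,"z":0,"grip":1},{"ax":0,"ay":0,"az":0,"x":0,"y":0,"z":0,"grip":1}]'
python3 - <<'E'
from h import *
st=state(); im=read_camera('wrist'); np.save('w5.npy',im); save('w5.png',im); np.save('w5p.npy',np.array([st['position'],st['tcp_rot']]))
print(st['position'],st['joint_pos'])
E
```

```text
time: 9.15
position: [0.3997, -0.3397, 0.0276]
tcp_rot: [-0.761, -3.047, -0.0]
wrist_force: [-1.1, 0.8, 0.5]
finger_gap: 0.499
time: 10.4
position: [0.4257, -0.2911, 0.2425]
tcp_rot: [0.761, 3.048, 0.001]
wrist_force: [-0.5, -0.3, -0.9]
finger_gap: 1.002
[ 0.42566654 -0.29106752  0.24248744] [-2.09104482e-01 -1.83733497e-01 -1.06954375e-01 -3.88329075e-04
 -1.64729798e+00 -1.85086061e+00]
```

View pics/w5.png

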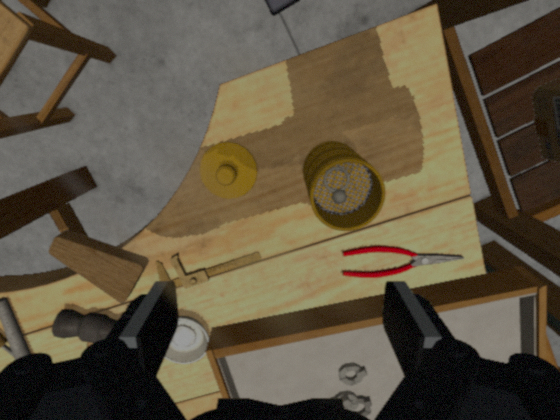

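The cover is flat with its knob up at (227,172), near the bench edge at left. The open top sieve is at (347,190) with the ring in it. Zooming to check the edge margin and the rim.

```bash
python3 - <<'E'
from h import *
im=np.load('w5.npy'); z=cv2.resize(im[110:260,190:390],(800,600),interpolation=cv2.INTER_CUBIC)
save('w5z.png',np.clip(z.astype(float)*1.5,0,255).astype(np.uint8))
E
```

```text
(no output)
```

View pics/w5z.png

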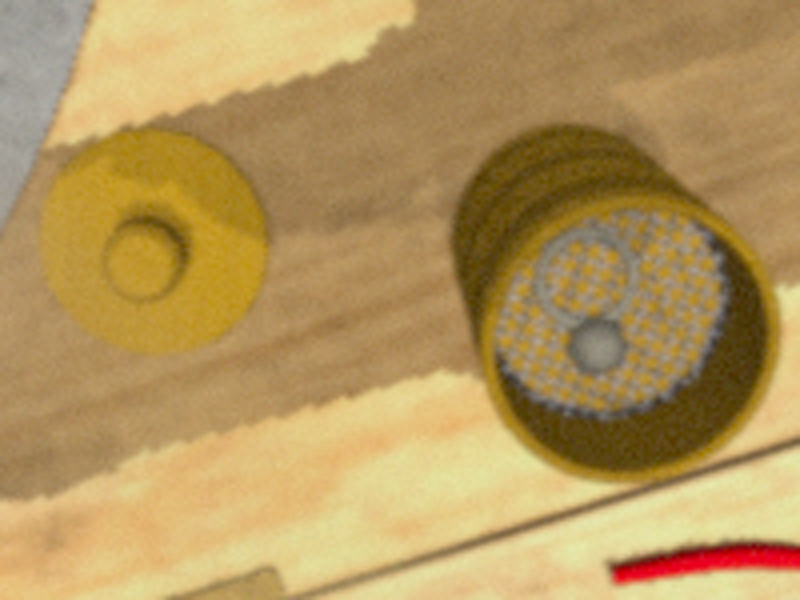

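The cover lies wholly on the bench with a margin of roughly 8 mm. Sieve rim centre in the picture is (347.5,194.3). Before gripping it, I'll take one tilted look at the spare pan under the lens to fix its position.

```bash
python3 - <<'E'
from h import *
np.set_printoptions(precision=4,suppress=True)
P=np.load('w5p.npy'); W=cam('wrist',P)
print('sieve',plane(W,347.5,194.3,.102),'cover',plane(W,190+146/4,110+262/4,.033),plane(W,190+153/4,110+242/4,.009))
st=state();Rm=R.from_rotvec(st['tcp_rot']).as_matrix()
print(Rm.T@(np.array([.385,.115,.235])-st['position'])*100)
E
```

```text
sieve [ 0.4519 -0.2419  0.102 ] cover [ 0.4013 -0.3381  0.033 ] [ 0.4008 -0.3395  0.009 ]
[22.6633 33.9478  0.7094]
```

```bash
python3 -m creep '[{"ax":0,"ay":0,"az":0,"x":2.3,"y":3.4,"z":0,"grip":1},{"ax":0,"ay":0,"az":0,"x":2.3,"y":3.4,"z":0,"grip":1},{"ax":0,"ay":0,"az":0,"x":2.3,"y":3.4,"z":0,"grip":1},{"ax":0,"ay":0,"az":0,"x":2.3,"y":3.4,"z":0,"grip":1},{"ax":0,"ay":0,"az":0,"x":2.3,"y":3.4,"z":0,"grip":1},{"ax":0,"ay":0,"az":0,"x":2.3,"y":3.4,"z":0,"grip":1},{"ax":0,"ay":0,"az":0,"x":2.3,"y":3.4,"z":0,"grip":1},{"ax":0,"ay":0,"az":0,"x":2.3,"y":3.4,"z":0,"grip":1},{"ax":0,"ay":0,"az":0,"x":2.3,"y":3.4,"z":0,"grip":1},{"ax":0,"ay":0,"az":0,"x":2.0,"y":3.3,"z":0.7,"grip":1}]'; python3 -m creep '[{"ax":0,"ay":0,"az":-10,"x":0,"y":0,"z":0,"grip":1},{"ax":0,"ay":0,"az":-10,"x":0,"y":0,"z":0,"grip":1},{"ax":0,"ay":0,"az":-10,"x":0,"y":0,"z":0,"grip":1},{"ax":0,"ay":0,"az":-10,"x":0,"y":0,"z":0,"grip":1},{"ax":0,"ay":0,"az":-10,"x":0,"y":0,"z":0,"grip":1},{"ax":0,"ay":0,"az":-10,"x":0,"y":0,"z":0,"grip":1},{"ax":0,"ay":0,"az":-10,"x":0,"y":0,"z":0,"grip":1},{"ax":0,"ay":0,"az":-10,"x":0,"y":0,"z":0,"grip":1},{"ax":0,"ay":-10,"az":0,"x":0,"y":0,"z":0,"grip":1},{"ax":0,"ay":-10,"az":0,"x":0,"y":0,"z":0,"grip":1}]'
python3 - <<'E'
from h import *
st=state(); im=read_camera('wrist'); np.save('w6.npy',im); save('w6.png',im); np.save('w6p.npy',np.array([st['position'],st['tcp_rot']]))
print(st['position'],st['joint_pos'],np.abs(st['qvel']).max())
E
```

```text
time: 11.7
position: [0.3845, 0.1156, 0.2351]
tcp_rot: [0.761, 3.048, 0.0]
wrist_force: [0.8, -0.3, -0.4]
finger_gap: 1.005
time: 12.95
position: [0.3852, 0.1147, 0.2347]
tcp_rot: [-1.234, 2.532, 0.219]
wrist_force: [-0.6, -1.6, 0.8]
finger_gap: 0.999
[0.38520435 0.11468574 0.23468546] [ 0.74584693 -0.81989997 -0.55580553 -0.05512867 -1.48724725 -1.41501595] 1.2755627920701962
```

View pics/w6.png

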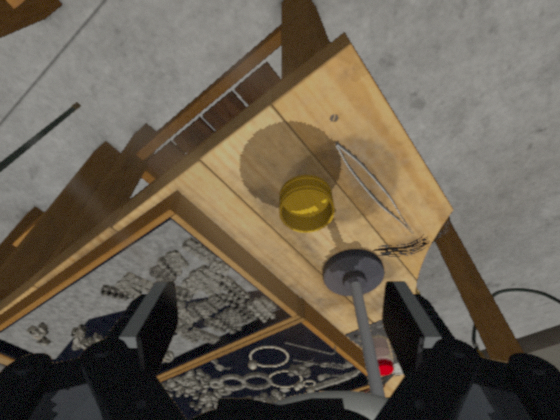

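The wrist sees the spare pan clearly at (306,205), with the tweezers to its right and the foot at (353,272). The arm was still settling, so I'll retake it.

```bash
python3 - <<'E'
from h import *
read_camera('side');read_camera('scene')
st=state(); im=read_camera('wrist'); np.save('w7.npy',im); np.save('w7p.npy',np.array([st['position'],st['tcp_rot']]))
print(st['position'],R.from_rotvec(st['tcp_rot']).as_matrix(),np.abs(st['qvel']).max())
z=cv2.resize(im[160:250,260:380],(800,600),interpolation=cv2.INTER_CUBIC)
save('w7z.png',np.clip(z.astype(float)*1.5,0,255).astype(np.uint8))
E
```

```text
[0.38426003 0.1132291  0.2362802 ] [[-5.79318337e-01 -7.86401432e-01  2.14389956e-01]
 [-7.37909735e-01  6.17715389e-01  2.71876665e-01]
 [-3.46236173e-01 -6.97297829e-04 -9.38147124e-01]] 0.09603072806017311
```

View pics/w7z.png

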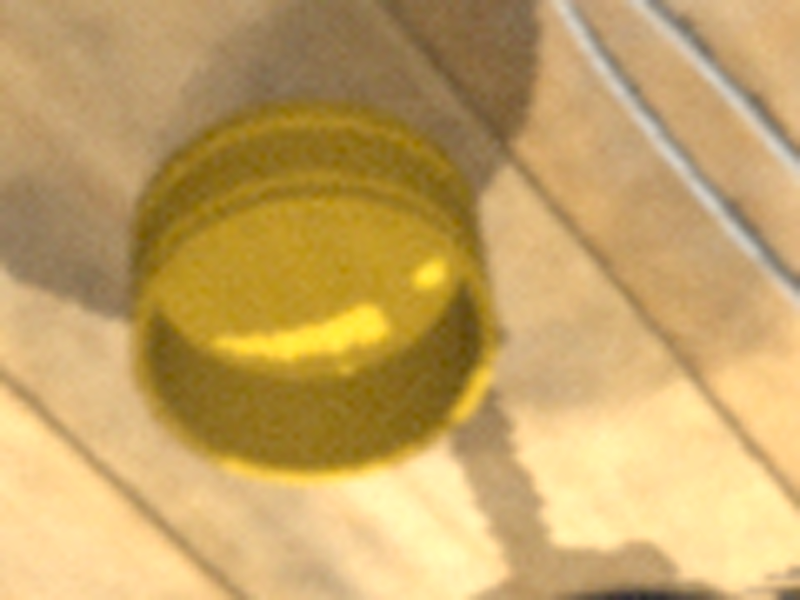

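Pan rim in the zoom: left 132, right 497, bottom 482, near outer rim about 176. I'll compare those extents against a candidate centre.

```bash
python3 - <<'E'
from h import *
np.set_printoptions(precision=4,suppress=True)
P=np.load('w7p.npy'); W=cam('wrist',P); s=800/120
c=plane(W,260+314.5/s,160+328/s,.03); print('pan',c)
def ext(c,z):
    p=np.array([proj(W,[c[0]+.031*np.cos(t),c[1]+.031*np.sin(t),z]) for t in np.linspace(0,6.28,90)])
    p=(p-[260,160])*s; return p.min(0),p.max(0)
print(ext(c,.03),ext(c,0))
st=state();Rm=R.from_rotvec(st['tcp_rot']).as_matrix()
# lens from the same bench marks: foot centre
w7=np.load('w7.npy')
E
```

```text
pan [0.4376 0.2295 0.03  ]
(array([128.5024, 175.7718]), array([501.3487, 466.1004])) (array([128.7275,  72.5574]), array([481.0251, 356.7314]))
```

```bash
python3 - <<'E'
from h import *
np.set_printoptions(precision=4,suppress=True)
from scipy.optimize import least_squares
P=np.load('w7p.npy'); W=cam('wrist',P); im=np.load('w7.npy')
c=cv2.cvtColor(im,cv2.COLOR_RGB2HSV); m=((c[...,0]>=20)&(c[...,0]<=32)&(c[...,1]>190)).astype(np.uint8)[160:250,260:380]
k,l,s,ce=cv2.connectedComponentsWithStats(m); i=1+np.argmax(s[1:,4]); print(s[i][:4]+[260,160,0,0]); s=s[i]
obs=np.array([260+s[0]-.5,260+s[0]+s[2]-.5,160+s[1]-.5,160+s[1]+s[3]-.5]); print(obs)
def f(p):
    q=np.array([proj(W,[p[0]+.031*np.cos(t),p[1]+.031*np.sin(t),z]) for z in (0,.03) for t in np.linspace(0,6.28,120)])
    return np.array([q[:,0].min(),q[:,0].max(),q[:,1].min(),q[:,1].max()])-obs
r=least_squares(f,[.4376,.2295]);print(r.x,r.fun)
for h in range(20,36,3): print(h, )if 0 else None
row=im[200:235,306].astype(int); print(c[160:190,306].tolist()[10:26]); print(c[222:242,306].tolist())
E
```

```text
[281 176  53  55]
[280.5 333.5 175.5 230.5]
[0.4402 0.2327] [-1.294   1.2885 -1.5491  2.0114]
[[19, 117, 94], [17, 118, 93], [19, 104, 93], [18, 126, 91], [19, 136, 90], [21, 172, 95], [21, 200, 102], [21, 196, 113], [23, 212, 112], [22, 212, 101], [21, 197, 96], [22, 199, 96], [21, 225, 95], [21, 201, 94], [22, 193, 99], [21, 192, 105]]
[[21, 184, 101], [22, 183, 99], [21, 200, 102], [21, 196, 100], [21, 182, 101], [21, 210, 101], [20, 180, 102], [21, 195, 102], [21, 185, 127], [23, 181, 159], [21, 147, 174], [18, 109, 168], [18, 98, 162], [18, 98, 162], [18, 97, 160], [17, 95, 161], [19, 95, 158], [18, 92, 156], [18, 96, 156], [18, 95, 153]]
```

```bash
python3 - <<'E'
from h import *
np.set_printoptions(precision=4,suppress=True)
from scipy.optimize import least_squares
def fit(mc,im,box,z0,z1,g,name):
    x0,y0,w,h=box; big=cv2.resize(im[y0:y0+h,x0:x0+w],None,fx=4,fy=4,interpolation=cv2.INTER_CUBIC)
    c=cv2.cvtColor(big,cv2.COLOR_RGB2HSV); m=((c[...,0]>=17)&(c[...,0]<=32)&(c[...,1]>150)).astype(np.uint8)
    m=cv2.morphologyEx(m,cv2.MORPH_OPEN,np.ones((7,7),np.uint8))
    k,l,s,ce=cv2.connectedComponentsWithStats(m); s=s[1+np.argmax(s[1:,4])]
    ob=np.array([x0+s[0]/4,x0+(s[0]+s[2])/4,y0+s[1]/4,y0+(s[1]+s[3])/4])-.5
    def f(p):
        q=np.array([proj(mc,[p[0]+.031*np.cos(t),p[1]+.031*np.sin(t),z]) for z in (z0,z1) for t in np.linspace(0,6.28,120)])
        return np.array([q[:,0].min(),q[:,0].max(),q[:,1].min(),q[:,1].max()])-ob
    r=least_squares(f,g); print(name,ob,r.x,r.fun)
    cv2.imwrite('pics/m_%s.png'%name,m*255)
a=np.load('scene.npy');b=np.load('side.npy')
g=[.44,.225]
fit(cam('scene'),a,(212,212,35,32),0,.03,g,'pan_scene')
fit(cam('side'),b,(250,265,45,40),0,.03,g,'pan_side')
a2=read_camera('scene');b2=read_camera('side');np.save('sc2.npy',a2);np.save('sd2.npy',b2)
g=[.452,-.242]
fit(cam('scene'),a2,(312,235,45,65),0,.102,g,'st_scene')
fit(cam('side'),b2,(302,185,42,60),0,.102,g,'st_side')
W=cam('wrist',np.load('w7p.npy')); fit(W,np.load('w7.npy'),(260,160,120,90),0,.03,[.44,.225],'pan_wrist')
W=cam('wrist',np.load('w5p.npy')); fit(W,np.load('w5.npy'),(290,125,110,115),0,.102,[.452,-.242],'st_wrist')
E
```

```text
pan_scene [223.   238.5  221.75 236.  ] [0.4405 0.2281] [-0.5671  0.5764 -0.2702  0.2006]Traceback (most recent call last):
  File "<stdin>", line 18, in <module>
  File "<stdin>", line 8, in fit
    return _wrapfunc(a, 'argmax', axis=axis, out=out, **kwds)
    return bound(*args, **kwds)
ValueError: attempt to get argmax of an empty sequence
```

```bash
cat >> h.py <<'E'
from scipy.optimize import least_squares
def fit(mc,im,box,z0,z1,g,name,sat=150):
    x0,y0,w,h=box; big=cv2.resize(im[y0:y0+h,x0:x0+w],None,fx=4,fy=4,interpolation=cv2.INTER_CUBIC)
    c=cv2.cvtColor(big,cv2.COLOR_RGB2HSV); m=((c[...,0]>=16)&(c[...,0]<=32)&(c[...,1]>sat)).astype(np.uint8)
    m=cv2.morphologyEx(m,cv2.MORPH_OPEN,np.ones((7,7),np.uint8))
    k,l,s,ce=cv2.connectedComponentsWithStats(m)
    if k<2: print(name,'none',c[h*2,w*2]); return
    s=s[1+np.argmax(s[1:,4])]
    ob=np.array([x0+s[0]/4,x0+(s[0]+s[2])/4,y0+s[1]/4,y0+(s[1]+s[3])/4])-.5
    def f(p):
        q=np.array([proj(mc,[p[0]+.031*np.cos(t),p[1]+.031*np.sin(t),z]) for z in (z0,z1) for t in np.linspace(0,6.28,120)])
        return np.array([q[:,0].min(),q[:,0].max(),q[:,1].min(),q[:,1].max()])-ob
    r=least_squares(f,g); print(name,ob,r.x,r.fun); return r.x
E
python3 - <<'E'
from h import *
np.set_printoptions(precision=4,suppress=True)
b=np.load('side.npy')
c=cv2.cvtColor(b,cv2.COLOR_RGB2HSV); print(c[283,255:285].tolist())
for s in (95,110,125): fit(cam('side'),b,(250,265,45,40),0,.03,[.44,.225],'pan_side',s)
a2=read_camera('scene');b2=read_camera('side');np.save('sc2.npy',a2);np.save('sd2.npy',b2)
g=[.452,-.242]
fit(cam('scene'),a2,(312,235,45,65),0,.102,g,'st_scene')
for s in (95,110,125): fit(cam('side'),b2,(302,185,42,60),0,.102,g,'st_side',s)
W=cam('wrist',np.load('w7p.npy')); fit(W,np.load('w7.npy'),(260,160,120,90),0,.03,[.44,.225],'pan_wrist')
W=cam('wrist',np.load('w5p.npy')); fit(W,np.load('w5.npy'),(290,125,110,115),0,.102,[.452,-.242],'st_wrist')
E
```

```text
[[16, 74, 187], [16, 73, 177], [18, 98, 154], [19, 131, 166], [20, 127, 173], [20, 127, 168], [20, 130, 143], [19, 126, 148], [19, 127, 147], [19, 124, 148], [20, 126, 154], [20, 130, 181], [20, 130, 184], [19, 130, 188], [19, 127, 177], [20, 125, 169], [19, 127, 162], [19, 125, 149], [19, 125, 139], [18, 128, 129], [19, 127, 131], [18, 122, 115], [19, 98, 99], [19, 69, 107], [15, 79, 107], [16, 82, 109], [16, 85, 105], [16, 71, 111], [16, 80, 108], [16, 81, 110]]
pan_side [256.5  277.25 272.   292.  ] [0.441 0.233] [ 0.2207 -0.2233 -0.0456  0.0567]
pan_side [257.   276.75 272.5  291.5 ] [0.4411 0.2328] [-0.2749  0.2777 -0.5888  0.5087]
pan_side [257.75 262.5  279.75 288.  ] [0.4562 0.248 ] [-7.8197  7.9072 -6.6133  5.371 ]
st_scene [322.5  345.   251.75 292.  ] [ 0.4531 -0.2455] [-0.5736  0.5513  0.0629 -0.1024]
st_side [314.25 330.75 195.   224.5 ] [ 0.4529 -0.2417] [-0.0569  0.055  -0.1372  0.113 ]
st_side [314.75 330.5  195.5  224.  ] [ 0.4527 -0.2423] [-0.4377  0.4235 -0.6873  0.5545]
st_side [321.75 329.   197.75 208.25] [ 0.4696 -0.3132] [-4.4792  4.3324 -9.92    8.1458]
pan_wrist [279.25 334.25 174.25 232.  ] [0.4404 0.2325] [-0.2945  0.2933 -0.3566  0.4625]
st_wrist [302.   384.75 140.5  230.  ] [ 0.4522 -0.2433] [-0.2333  0.1755 -0.5404  0.4844]
```

The silhouette fits agree. The pan is at (0.4405,0.2325) from wrist and side; scene gives 0.228 in y and reads about 3 mm low at the stack too. The stack is at (0.4524,-0.242). Now I'll turn the hand to lean straight ahead (azimuth 0) at 40° for the sieve grasp.

```bash
python3 -m creep '[{"ax":3,"ay":0,"az":8.1,"x":0,"y":0,"z":0,"grip":1},{"ax":3,"ay":0,"az":8.1,"x":0,"y":0,"z":0,"grip":1},{"ax":3,"ay":0,"az":8.1,"x":0,"y":0,"z":0,"grip":1},{"ax":3,"ay":0,"az":8.1,"x":0,"y":0,"z":0,"grip":1},{"ax":3,"ay":0,"az":8.1,"x":0,"y":0,"z":0,"grip":1},{"ax":3,"ay":0,"az":8.1,"x":0,"y":0,"z":0,"grip":1},{"ax":0,"ay":-10,"az":0,"x":0,"y":-3,"z":0,"grip":1},{"ax":0,"ay":-9.7,"az":0,"x":0,"y":-3,"z":0,"grip":1},{"ax":0,"ay":0,"az":0,"x":0,"y":-3,"z":0,"grip":1},{"ax":0,"ay":0,"az":0,"x":0,"y":-3,"z":0,"grip":1}]'
python3 - <<'E'
from h import *
np.set_printoptions(precision=4,suppress=True)
st=state();Rm=R.from_rotvec(st['tcp_rot']).as_matrix()
print(st['position'],st['joint_pos']);print(Rm)
zt=Rm[:,2]
g=np.array([.4524,-.242,.091]); tcp=g+zt*.026
print('tcp goal',tcp,'above',Rm.T@(tcp+[0,0,.08]-st['position'])*100)
E
```

```text
time: 14.5
position: [0.4244, 0.0211, 0.2145]
tcp_rot: [0.001, 2.47, -0.048]
wrist_force: [0.0, 0.5, -0.1]
finger_gap: 0.999
[0.4244 0.0211 0.2145] [ 1.0395 -1.2835 -1.0807  0.5923 -1.4492 -2.5862]
[[-0.7829  0.0131  0.622 ]
 [-0.0113  0.9993 -0.0353]
 [-0.6221 -0.0347 -0.7822]]
tcp goal [ 0.4686 -0.2429  0.0707] above [  0.8122 -26.1057   8.6701]
```

The arm folded to the edge of joints 2 and 3 (r≈0.42 is too near when tilted). I'll swing outward on the way to the stack.

```bash
python3 - <<'E'
from h import *
np.set_printoptions(precision=4,suppress=True)
st=state();Rm=R.from_rotvec(st['tcp_rot']).as_matrix()
w=np.array([.53,-.10,.22])
print(Rm.T@(w-st['position'])*100)
# correct orientation to exact tilt 40, lean az 0
a=np.radians(40); G=np.array([[-np.cos(a),0,np.sin(a)],[0,1,0],[-np.sin(a),0,-np.cos(a)]])
print(np.degrees(R.from_matrix(Rm.T@G).as_rotvec()))
tcp=np.array([.4524,-.242,.091])+G[:,2]*.026
print(tcp,'from w to above',G.T@(tcp+[0,0,.08]-w)*100)
E
```

```text
[ -8.4721 -11.9839   6.5635]
[-2.0127 -1.5177  0.6764]
[ 0.4691 -0.242   0.0711] from w to above [  9.0942 -14.2      1.3656]
```

```bash
python3 -m creep '[{"ax":0,"ay":0,"az":0,"x":-1.4,"y":-2,"z":1.1,"grip":1},{"ax":0,"ay":0,"az":0,"x":-1.4,"y":-2,"z":1.1,"grip":1},{"ax":0,"ay":0,"az":0,"x":-1.4,"y":-2,"z":1.1,"grip":1},{"ax":0,"ay":0,"az":0,"x":-1.4,"y":-2,"z":1.1,"grip":1},{"ax":0,"ay":0,"az":0,"x":-1.4,"y":-2,"z":1.1,"grip":1},{"ax":0,"ay":0,"az":0,"x":-1.4,"y":-2,"z":1.1,"grip":1},{"ax":0,"ay":0,"az":0,"x":0,"y":-2.5,"z":0,"grip":1},{"ax":0,"ay":0,"az":0,"x":0,"y":-2.5,"z":0,"grip":1},{"ax":0,"ay":0,"az":0,"x":0,"y":-2.5,"z":0,"grip":1},{"ax":0,"ay":0,"az":0,"x":0,"y":-2.5,"z":0,"grip":1}]'
cat > plan.py <<'E'
from h import *
np.set_printoptions(precision=4,suppress=True)
st=state();Rm=R.from_rotvec(st['tcp_rot']).as_matrix()
def G(az,t=40):
    a=np.radians(t); g=np.array([[-np.cos(a),0,np.sin(a)],[0,1,0],[-np.sin(a),0,-np.cos(a)]])
    return R.from_euler('z',az,degrees=True).as_matrix()@g.T.T
def rep():
    print(st['time'],st['position'],st['joint_pos'],'F',st['wrist_force'],'qv',np.abs(st['qvel']).max()); print('tilt',np.degrees(np.arccos(-Rm[2,2])),'lean az',np.degrees(np.arctan2(Rm[1,2],Rm[0,2])),'yz',Rm[2,1])
def go(tcp,g): print('turn',np.degrees(R.from_matrix(Rm.T@g).as_rotvec()),'shift now',Rm.T@(tcp-st['position'])*100,'shift after turn',g.T@(tcp-st['position'])*100)
E
python3 - <<'E'
from plan import *
rep(); g=G(0); go(np.array([.4524,-.242,.171])+g[:,2]*.026,g)
E
```

```text
time: 15.75
position: [0.5278, -0.2019, 0.2205]
tcp_rot: [0.006, 2.473, -0.046]
wrist_force: [-0.0, 0.7, 0.2]
finger_gap: 1.002
15.75 [ 0.5278 -0.2019  0.2205] [ 0.0201 -0.6503 -0.6345  0.0591 -0.9194 -1.6154] F [-0.0033  0.6817  0.151 ] qv 0.7898590253562661
tilt 38.35245918202186 lean az -3.191813408472033 yz -0.03149485227461973
turn [-1.9737 -1.6976  0.4345] shift now [ 8.9341 -3.8823  1.9491] shift after turn [ 8.9559 -4.0104  1.548 ]
```

```bash
python3 -m creep '[{"ax":-1,"ay":-0.8,"az":0.2,"x":0,"y":0,"z":0,"grip":1},{"ax":-1,"ay":-0.9,"az":0.2,"x":0,"y":0,"z":0,"grip":1},{"ax":0,"ay":0,"az":0,"x":2,"y":-1,"z":0.4,"grip":1},{"ax":0,"ay":0,"az":0,"x":2,"y":-1,"z":0.4,"grip":1},{"ax":0,"ay":0,"az":0,"x":2,"y":-1,"z":0.4,"grip":1},{"ax":0,"ay":0,"az":0,"x":2,"y":-1,"z":0.3,"grip":1},{"ax":0,"ay":0,"az":0,"x":0.9,"y":0,"z":0,"grip":1},{"ax":0,"ay":0,"az":0,"x":0,"y":0,"z":0,"grip":1},{"ax":0,"ay":0,"az":0,"x":0,"y":0,"z":0,"grip":1},{"ax":0,"ay":0,"az":0,"x":0,"y":0,"z":0,"grip":1}]'
python3 - <<'E'
from plan import *
im=read_camera('wrist'); save('w8.png',im)
rep(); g=G(0); go(np.array([.4524,-.242,.091])+g[:,2]*.026,g)
E
```

```text
time: 17.0
position: [0.4696, -0.241, 0.1542]
tcp_rot: [-0.001, 2.438, 0.0]
wrist_force: [0.0, -0.7, -0.6]
finger_gap: 0.999
17.0 [ 0.4696 -0.241   0.1542] [-0.1768 -0.7321 -0.7382 -0.1496 -0.8747 -1.3381] F [ 0.0116 -0.6617 -0.6161] qv 0.004731362503894753
tilt 40.30210065465338 lean az 0.05487238136485171 yz -9.172839501519331e-05
turn [0.0354 0.3021 0.0501] shift now [ 5.4154 -0.0999  6.3081] shift after turn [ 5.382  -0.1007  6.3366]
```

View pics/w8.png

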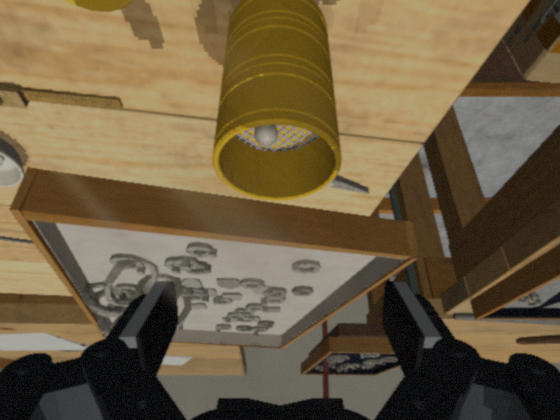

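The sieve is centred between the fingers (rim 216–340, mid 278). Descending straight down with the tilted hand.

```bash
python3 -m creep '[{"ax":0,"ay":0.3,"az":0,"x":1,"y":-0.1,"z":1.2,"grip":1},{"ax":0,"ay":0,"az":0,"x":1,"y":0,"z":1.2,"grip":1},{"ax":0,"ay":0,"az":0,"x":1,"y":0,"z":1.2,"grip":1},{"ax":0,"ay":0,"az":0,"x":0.8,"y":0,"z":0.9,"grip":1},{"ax":0,"ay":0,"az":0,"x":0.6,"y":0,"z":0.7,"grip":1},{"ax":0,"ay":0,"az":0,"x":0.5,"y":0,"z":0.6,"grip":1},{"ax":0,"ay":0,"az":0,"x":0.5,"y":0,"z":0.5,"grip":1},{"ax":0,"ay":0,"az":0,"x":0,"y":0,"z":0,"grip":1},{"ax":0,"ay":0,"az":0,"x":0,"y":0,"z":0,"grip":1},{"ax":0,"ay":0,"az":0,"x":0,"y":0,"z":0,"grip":1}]'
python3 - <<'E'
from plan import *
im=read_camera('wrist'); b=read_camera('side'); a=read_camera('scene')
z=np.hstack([cv2.resize(a[225:300,290:390],(400,300)),cv2.resize(b[175:250,275:375],(400,300))]); w=cv2.resize(im,(400,300)); save('w9.png',np.vstack([z,np.hstack([w,w*0])]))
rep(); g=G(0); go(np.array([.4524,-.242,.091])+g[:,2]*.026,g)
E
```

```text
time: 18.3
position: [0.4685, -0.2424, 0.0712]
tcp_rot: [-0.001, 2.443, -0.0]
wrist_force: [-0.3, -0.1, -0.4]
finger_gap: 1.004
18.3 [ 0.4685 -0.2424  0.0712] [-0.1843 -0.6808 -0.8505 -0.18   -0.7192 -1.2925] F [-0.2583 -0.0589 -0.3679] qv 0.002579217908766282
tilt 40.01420717240261 lean az 0.00937714938410221 yz -0.00016387000702686774
turn [0.006  0.0142 0.0218] shift now [-0.0339  0.0399  0.0488] shift after turn [-0.0339  0.0399  0.0488]
```

View pics/w9.png

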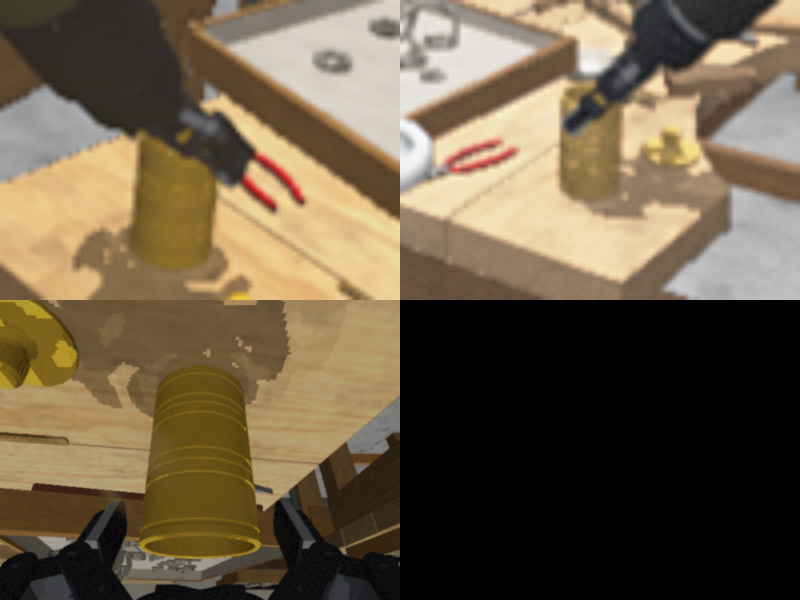

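The fingers straddle the top sieve symmetrically. Closing gently.

```bash
python3 -m creep '[{"ax":0,"ay":0,"az":0,"x":0,"y":0,"z":0,"grip":0.8},{"ax":0,"ay":0,"az":0,"x":0,"y":0,"z":0,"grip":0.75},{"ax":0,"ay":0,"az":0,"x":0,"y":0,"z":0,"grip":0.7},{"ax":0,"ay":0,"az":0,"x":0,"y":0,"z":0,"grip":0.6},{"ax":0,"ay":0,"az":0,"x":0,"y":0,"z":0,"grip":0.6},{"ax":0,"ay":0,"az":0,"x":0,"y":0,"z":0,"grip":0.6},{"ax":0,"ay":0,"az":0,"x":0,"y":0,"z":0,"grip":0.6},{"ax":0,"ay":0,"az":0,"x":0,"y":0,"z":0,"grip":0.6},{"ax":0,"ay":0,"az":0,"x":0,"y":0,"z":0,"grip":0.6},{"ax":0,"ay":0,"az":0,"x":0,"y":0,"z":0,"grip":0.6}]' 40
python3 - <<'E'
from plan import *
im=read_camera('wrist'); save('w10.png',im)
rep()
print('up 1cm world in tool',Rm.T@np.array([0,0,1.]))
E
```

```text
time: 19.7
position: [0.4684, -0.2424, 0.071]
tcp_rot: [-0.0, 2.443, -0.0]
wrist_force: [-0.5, -0.8, 2.6]
finger_gap: 0.723
19.7 [ 0.4684 -0.2424  0.071 ] [-0.1844 -0.6806 -0.8508 -0.18   -0.719  -1.2925] F [-0.4613 -0.8208  2.5992] qv 0.0011564992351349528
tilt 39.997838588980784 lean az 0.008290520508610155 yz -0.0001081278452473608
up 1cm world in tool [-0.6428 -0.0001 -0.7661]
```

View pics/w10.png

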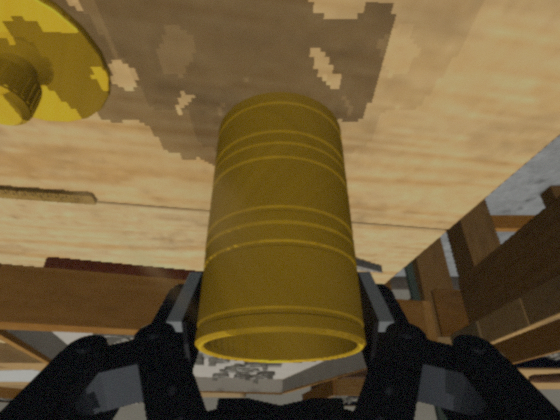

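Gripped at a gap of 0.72 (about 62 mm). Lifting slowly and vertically.

```bash
python3 -m creep '[{"ax":0,"ay":0,"az":0,"x":-0.06,"y":0,"z":-0.08,"grip":0.6},{"ax":0,"ay":0,"az":0,"x":-0.13,"y":0,"z":-0.15,"grip":0.6},{"ax":0,"ay":0,"az":0,"x":-0.19,"y":0,"z":-0.23,"grip":0.6},{"ax":0,"ay":0,"az":0,"x":-0.26,"y":0,"z":-0.31,"grip":0.6},{"ax":0,"ay":0,"az":0,"x":-0.26,"y":0,"z":-0.31,"grip":0.6},{"ax":0,"ay":0,"az":0,"x":-0.32,"y":0,"z":-0.38,"grip":0.6},{"ax":0,"ay":0,"az":0,"x":-0.32,"y":0,"z":-0.38,"grip":0.6},{"ax":0,"ay":0,"az":0,"x":-0.32,"y":0,"z":-0.38,"grip":0.6},{"ax":0,"ay":0,"az":0,"x":-0.19,"y":0,"z":-0.23,"grip":0.6},{"ax":0,"ay":0,"az":0,"x":-0.06,"y":0,"z":-0.08,"grip":0.6}]'
python3 - <<'E'
from plan import *
im=read_camera('wrist'); b=read_camera('side'); a=read_camera('scene'); np.save('b11.npy',b);np.save('a11.npy',a);np.save('w11.npy',im)
z=np.hstack([cv2.resize(a[225:300,290:390],(400,300)),cv2.resize(b[175:250,275:375],(400,300))]); w=cv2.resize(im,(400,300)); save('w11.png',np.vstack([z,np.hstack([w,cv2.resize(im[210:360,180:380],(400,300))])]))
rep()
E
```

```text
time: 21.0
position: [0.4683, -0.2423, 0.1039]
tcp_rot: [-0.0, 2.444, 0.0]
wrist_force: [-0.2, 0.5, -1.7]
finger_gap: 0.717
21.0 [ 0.4683 -0.2423  0.1039] [-0.1827 -0.7074 -0.8089 -0.1661 -0.7865 -1.3121] F [-0.1972  0.5021 -1.71  ] qv 0.01572338231955979
tilt 39.989890951239765 lean az 0.024150396191446356 yz 7.171178155893822e-05
```

View pics/w11.png

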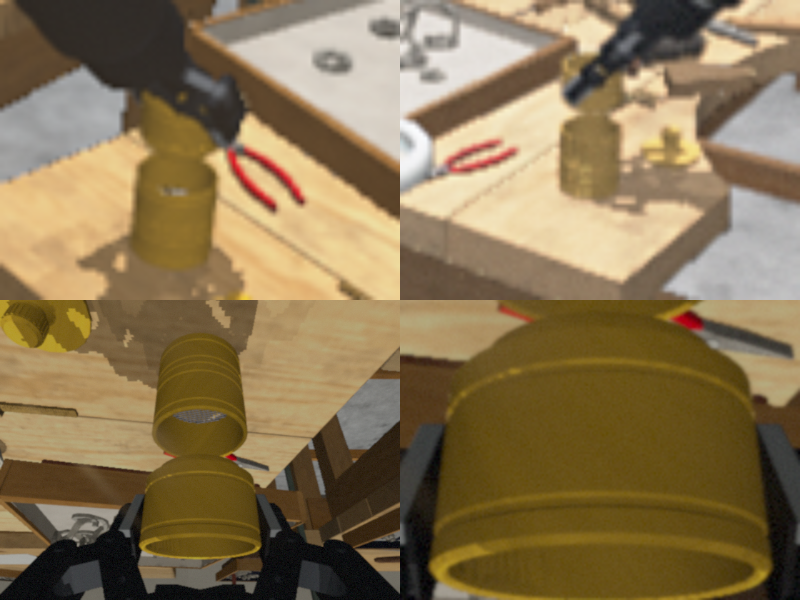

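Only the top sieve came up, level. The lower sieve and pan stay put. Before carrying, I'll check where the tray near the pan stands and plan an arc.

```bash
python3 - <<'E'
from plan import *
W=cam('wrist',np.load('w6p.npy'))
for u,v in ((172,212),(302,320),(176,190)):
  print([plane(W,u,v,z) for z in (0,.03,.05)])
def row(p0,t0,p1,t1):
    g=G(t0); return g.T@(p1-p0)*100
path=[]; n=20
P0=st['position']; PE=np.array([.4405,.2325,0])+.016*np.array([np.cos(.785),np.sin(.785),0]); print('end',PE)
r0,f0=np.hypot(P0[0],P0[1]),np.arctan2(P0[1],P0[0]); r1,f1=np.hypot(PE[0],PE[1]),np.arctan2(PE[1],PE[0])
zs=np.interp(np.arange(n+1),[0,9,14,20],[.104,.104,.052,.052])
prev=P0
for i in range(1,n+1):
    k=i/n; r=r0+(r1-r0)*k; f=f0+(f1-f0)*k; p=np.array([r*np.cos(f),r*np.sin(f),zs[i]])
    print(i,p,row(prev,45*(i-1)/n,p,0)); prev=p
E
```

```text
[array([0.5817, 0.1528, 0.    ]), array([0.5575, 0.1406, 0.03  ]), array([0.5414, 0.1325, 0.05  ])]
[array([0.5885, 0.4321, 0.    ]), array([0.5637, 0.3954, 0.03  ]), array([0.5471, 0.3708, 0.05  ])]
[array([0.5529, 0.1335, 0.    ]), array([0.5313, 0.1231, 0.03  ]), array([0.5168, 0.1161, 0.05  ])]
end [0.4518 0.2438 0.    ]
1 [ 0.4788 -0.219   0.104 ] [-0.8447  2.3326  0.6419]
2 [ 0.4882 -0.1952  0.104 ] [-0.7939  2.3394  0.6662]
3 [ 0.4965 -0.171   0.104 ] [-0.7761  2.346   0.6512]
4 [ 0.5035 -0.1465  0.104 ] [-0.7582  2.3523  0.6362]
5 [ 0.5094 -0.1217  0.104 ] [-0.7402  2.3584  0.6211]
6 [ 0.514  -0.0966  0.104 ] [-0.7223  2.3643  0.6061]
7 [ 0.5174 -0.0715  0.104 ] [-0.7043  2.3699  0.591 ]
8 [ 0.5196 -0.0462  0.104 ] [-0.6864  2.3753  0.5759]
9 [ 0.5206 -0.0208  0.104 ] [-0.6684  2.3805  0.5608]
10 [0.5203 0.0045 0.0936] [0.0181 2.3854 1.3424]
11 [0.5187 0.0297 0.0832] [0.0361 2.3901 1.3273]
12 [0.516  0.0548 0.0728] [0.0542 2.3946 1.3122]
13 [0.512  0.0797 0.0624] [0.0722 2.3988 1.297 ]
14 [0.5069 0.1044 0.052 ] [0.0902 2.4028 1.2819]
15 [0.5006 0.1287 0.052 ] [-0.5602  2.4066  0.4701]
16 [0.493  0.1527 0.052 ] [-0.5422  2.4102  0.4549]
17 [0.4844 0.1763 0.052 ] [-0.5241  2.4135  0.4398]
18 [0.4746 0.1993 0.052 ] [-0.5061  2.4166  0.4246]
19 [0.4638 0.2219 0.052 ] [-0.488   2.4194  0.4095]
20 [0.4518 0.2438 0.052 ] [-0.47    2.4221  0.3943]
```

```bash
python3 -m creep '[{"ax":-1.4,"ay":0,"az":-1.7,"x":-0.4,"y":1.2,"z":0.32,"grip":0.6},{"ax":-1.4,"ay":0,"az":-1.7,"x":-0.8,"y":2.3,"z":0.65,"grip":0.6},{"ax":-1.4,"ay":0,"az":-1.7,"x":-0.8,"y":2.35,"z":0.65,"grip":0.6},{"ax":-1.4,"ay":0,"az":-1.7,"x":-0.76,"y":2.35,"z":0.64,"grip":0.6},{"ax":-1.4,"ay":0,"az":-1.7,"x":-0.74,"y":2.35,"z":0.62,"grip":0.6},{"ax":-1.4,"ay":0,"az":-1.7,"x":-0.72,"y":2.35,"z":0.6,"grip":0.6},{"ax":-1.4,"ay":0,"az":-1.7,"x":-0.7,"y":2.35,"z":0.59,"grip":0.6},{"ax":-1.4,"ay":0,"az":-1.7,"x":-0.69,"y":2.35,"z":0.58,"grip":0.6},{"ax":-1.4,"ay":0,"az":-1.7,"x":-0.67,"y":2.35,"z":0.56,"grip":0.6},{"ax":-1.4,"ay":0,"az":-1.7,"x":-0.35,"y":1.2,"z":0.28,"grip":0.6}]'
cat > plan2.py <<'E'
from plan import *
def arc(n,zend,t1,PE,zk=None):
    t0=np.degrees(np.arctan2(Rm[1,2],Rm[0,2])); P0=st['position']
    r0,f0=np.hypot(P0[0],P0[1]),np.arctan2(P0[1],P0[0]); r1,f1=np.hypot(PE[0],PE[1]),np.arctan2(PE[1],PE[0])
    prev=P0; gp=Rm
    for i in range(1,n+1):
        k=i/n; r=r0+(r1-r0)*k; f=f0+(f1-f0)*k; p=np.array([r*np.cos(f),r*np.sin(f),P0[2]+(zend-P0[2])*min(1,i/(zk or n))])
        g=G(t0+(t1-t0)*k); print(i,p,'shift',gp.T@(p-prev)*100,'turn',np.degrees(R.from_matrix(gp.T@g).as_rotvec())); prev=p; gp=g
E
python3 - <<'E'
from plan2 import *
rep(); PE=np.array([.5069,.1044,0]); arc(8,.054,36,PE)
E
```

```text
time: 22.4
position: [0.5161, -0.019, 0.1036]
tcp_rot: [-0.476, 2.405, 0.168]
wrist_force: [-0.5, -0.8, -1.3]
finger_gap: 0.715
22.4 [ 0.5161 -0.019   0.1036] [ 0.3247 -0.8003 -0.8948 -0.0555 -0.7811 -1.4795] F [-0.4633 -0.7545 -1.3213] qv 0.3088618575106891
tilt 39.9266428025922 lean az 22.090535648451947 yz -0.0032643442357980917
1 [ 0.5166 -0.0035  0.0974] shift [-0.0894  1.4167  0.8768] turn [-1.1166 -0.0762 -1.0412]
2 [0.5166 0.012  0.0912] shift [-0.0815  1.4173  0.8773] turn [-1.1176  0.     -1.3319]
3 [0.5162 0.0275 0.085 ] shift [-0.082   1.4174  0.8777] turn [-1.1176  0.     -1.3319]
4 [0.5152 0.0429 0.0788] shift [-0.0825  1.4176  0.8782] turn [-1.1176 -0.     -1.3319]
5 [0.5138 0.0584 0.0726] shift [-0.083   1.4177  0.8786] turn [-1.1176  0.     -1.3319]
6 [0.512  0.0738 0.0664] shift [-0.0835  1.4179  0.879 ] turn [-1.1176 -0.     -1.3319]
7 [0.5097 0.0891 0.0602] shift [-0.0841  1.418   0.8794] turn [-1.1176 -0.     -1.3319]
8 [0.5069 0.1044 0.054 ] shift [-0.0846  1.4181  0.8799] turn [-1.1176  0.     -1.3319]
```

```bash
python3 -m creep '[{"ax":-1.1,"ay":0,"az":-1.2,"x":-0.08,"y":1.4,"z":0.88,"grip":0.6},{"ax":-1.1,"ay":0,"az":-1.3,"x":-0.08,"y":1.4,"z":0.88,"grip":0.6},{"ax":-1.1,"ay":0,"az":-1.3,"x":-0.08,"y":1.4,"z":0.88,"grip":0.6},{"ax":-1.1,"ay":0,"az":-1.3,"x":-0.08,"y":1.4,"z":0.88,"grip":0.6},{"ax":-1.1,"ay":0,"az":-1.3,"x":-0.08,"y":1.4,"z":0.88,"grip":0.6},{"ax":-1.1,"ay":0,"az":-1.3,"x":-0.08,"y":1.4,"z":0.88,"grip":0.6},{"ax":-1.1,"ay":0,"az":-1.3,"x":-0.08,"y":1.4,"z":0.88,"grip":0.6},{"ax":-1.1,"ay":0,"az":-1.3,"x":-0.08,"y":1.4,"z":0.88,"grip":0.6},{"ax":0,"ay":0,"az":0,"x":0,"y":0,"z":0,"grip":0.6},{"ax":0,"ay":0,"az":0,"x":0,"y":0,"z":0,"grip":0.6}]'
python3 - <<'E'
from plan2 import *
im=read_camera('wrist'); b=read_camera('side'); a=read_camera('scene')
z=np.hstack([cv2.resize(a[170:260,180:300],(400,300)),cv2.resize(b[190:310,210:370],(400,300))]); w=cv2.resize(im,(400,300)); save('w12.png',np.vstack([z,np.hstack([w,cv2.resize(im[210:360,180:380],(400,300))])]))
rep(); PE=np.array([.4518,.2438,0]); arc(8,.054,45,PE)
W=cam('wrist',(st['position'],st['tcp_rot'])); print('pan should be at px',proj(W,[.4405,.2325,.03]))
E
```

```text
time: 23.65
position: [0.5083, 0.1013, 0.054]
tcp_rot: [-0.754, 2.346, 0.272]
wrist_force: [0.7, -0.7, -1.5]
finger_gap: 0.722
23.65 [0.5083 0.1013 0.054 ] [ 0.5544 -0.754  -0.9594 -0.0677 -0.6707 -1.4658] F [ 0.7294 -0.6966 -1.4503] qv 0.00767112352718478
tilt 39.93241059638127 lean az 35.522254676865685 yz -0.0010904165148088174
1 [0.5036 0.12   0.054 ] shift [-0.5422  1.7975  0.4519] turn [-0.7609 -0.0682 -0.8107]
2 [0.4982 0.1385 0.054 ] shift [-0.5151  1.8077  0.4327] turn [-0.7615 -0.     -0.9075]
3 [0.4921 0.1568 0.054 ] shift [-0.4914  1.8165  0.4128] turn [-0.7615  0.     -0.9075]
4 [0.4853 0.1748 0.054 ] shift [-0.4676  1.8247  0.3929] turn [-0.7615  0.     -0.9075]
5 [0.4779 0.1926 0.054 ] shift [-0.4438  1.8324  0.3729] turn [-0.7615 -0.     -0.9075]
6 [0.4698 0.21   0.054 ] shift [-0.4199  1.8396  0.3529] turn [-0.7615  0.     -0.9075]
7 [0.4611 0.2271 0.054 ] shift [-0.396   1.8463  0.3328] turn [-0.7615  0.     -0.9075]
8 [0.4518 0.2438 0.054 ] shift [-0.3719  1.8524  0.3126] turn [-0.7615 -0.     -0.9075]
pan should be at px (np.float64(554.7789871312191), np.float64(252.77080026974417))
```

View pics/w12.png

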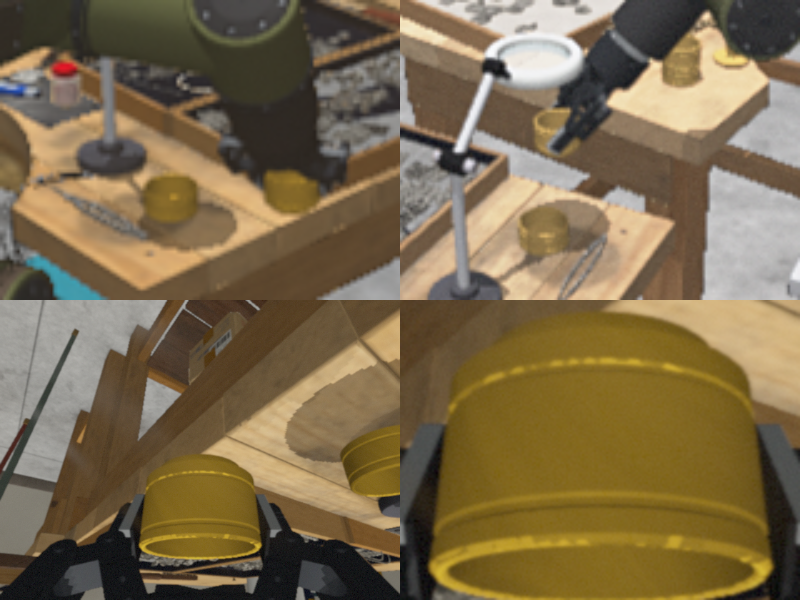

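The sieve is held level at the right of the pan, which stands where measured. The lens head is clear of the hand, so sliding in under it.

```bash
python3 -m creep '[{"ax":-0.8,"ay":0,"az":-0.8,"x":-0.54,"y":1.8,"z":0.45,"grip":0.6},{"ax":-0.8,"ay":0,"az":-0.9,"x":-0.51,"y":1.8,"z":0.43,"grip":0.6},{"ax":-0.8,"ay":0,"az":-0.9,"x":-0.49,"y":1.8,"z":0.41,"grip":0.6},{"ax":-0.8,"ay":0,"az":-0.9,"x":-0.47,"y":1.8,"z":0.39,"grip":0.6},{"ax":-0.7,"ay":0,"az":-0.9,"x":-0.44,"y":1.8,"z":0.37,"grip":0.6},{"ax":-0.7,"ay":0,"az":-0.9,"x":-0.42,"y":1.8,"z":0.35,"grip":0.6},{"ax":-0.7,"ay":0,"az":-0.9,"x":-0.4,"y":1.8,"z":0.33,"grip":0.6},{"ax":-0.7,"ay":0,"az":-0.9,"x":-0.37,"y":1.8,"z":0.31,"grip":0.6},{"ax":0,"ay":0,"az":0,"x":0,"y":0,"z":0,"grip":0.6},{"ax":0,"ay":0,"az":0,"x":0,"y":0,"z":0,"grip":0.6}]'
python3 - <<'E'
from plan2 import *
im=read_camera('wrist'); b=read_camera('side'); a=read_camera('scene'); np.save('w13.npy',im);np.save('b13.npy',b);np.save('a13.npy',a); np.save('w13p.npy',np.array([st['position'],st['tcp_rot']]))
z=np.hstack([cv2.resize(a[190:250,200:280],(400,300)),cv2.resize(b[230:305,225:325],(400,300))]); save('w13.png',np.vstack([z,np.hstack([cv2.resize(im,(400,300)),cv2.resize(im[60:360,80:480],(400,300))])]))
rep(); az=np.arctan2(Rm[1,2],Rm[0,2]); PE=np.array([.4405+.016*np.cos(az),.2325+.016*np.sin(az),.050]); print(PE); go(PE,Rm); go(PE,G(45))
E
```

```text
time: 25.05
position: [0.4564, 0.2415, 0.0555]
tcp_rot: [-0.947, 2.291, 0.346]
wrist_force: [-0.8, 0.1, -1.6]
finger_gap: 0.719
25.05 [0.4564 0.2415 0.0555] [ 0.9452 -0.8482 -1.0817  0.1646 -0.6559 -1.8271] F [-0.8252  0.0752 -1.5799] qv 0.008649700137202052
tilt 39.76379102524704 lean az 45.16781719373662 yz 0.002813051802237315
[0.4518 0.2438 0.05  ]
turn [0. 0. 0.] shift now [0.4774 0.4864 0.3239] shift after turn [0.4774 0.4864 0.3239]
turn [ 0.1071 -0.2364 -0.1232] shift now [0.4774 0.4864 0.3239] shift after turn [0.4777 0.488  0.321 ]
```

View pics/w13.png

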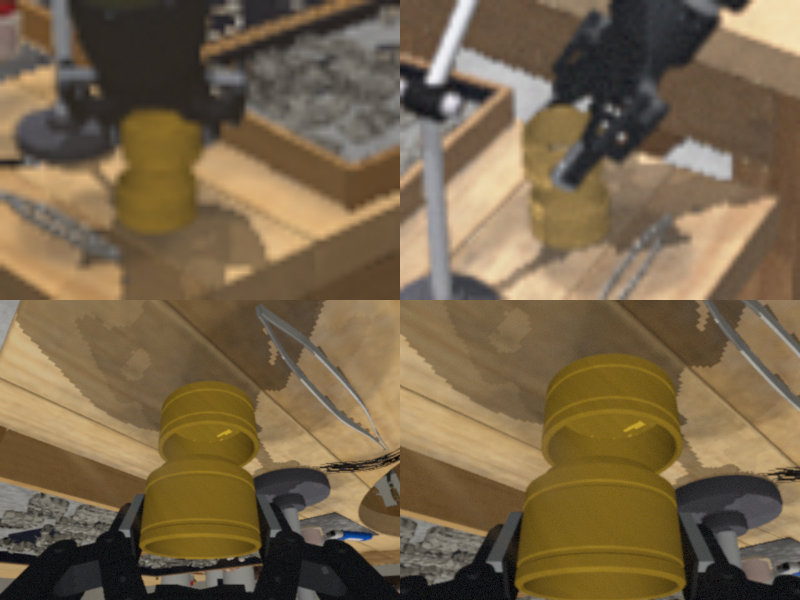

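The sieve hangs above the pan, level, but joint 3 sits at its limit, so the last 5 mm was not reached. Leaning the hand further round (azimuth ~58°) should relieve it. Turning about the vertical.

```bash
python3 -m creep '[{"ax":-1.4,"ay":0,"az":-1.7,"x":0,"y":0,"z":0,"grip":0.6},{"ax":-1.4,"ay":0,"az":-1.7,"x":0,"y":0,"z":0,"grip":0.6},{"ax":-1.4,"ay":0,"az":-1.7,"x":0,"y":0,"z":0,"grip":0.6},{"ax":-1.4,"ay":0,"az":-1.7,"x":0,"y":0,"z":0,"grip":0.6},{"ax":-1.4,"ay":0,"az":-1.7,"x":0,"y":0,"z":0,"grip":0.6},{"ax":-1.4,"ay":0,"az":-1.7,"x":0,"y":0,"z":0,"grip":0.6},{"ax":0,"ay":0,"az":0,"x":0,"y":0,"z":0,"grip":0.6},{"ax":0,"ay":0,"az":0,"x":0,"y":0,"z":0,"grip":0.6},{"ax":0,"ay":0,"az":0,"x":0,"y":0,"z":0,"grip":0.6},{"ax":0,"ay":0,"az":0,"x":0,"y":0,"z":0,"grip":0.6}]'
python3 - <<'E'
from plan2 import *
rep(); az=np.degrees(np.arctan2(Rm[1,2],Rm[0,2])); g=G(az); c=np.radians(az); PE=np.array([.4405+.016*np.cos(c),.2325+.016*np.sin(c),.052]); print(PE); go(PE,Rm); go(PE,g)
E
```

```text
time: 26.45
position: [0.456, 0.2421, 0.0556]
tcp_rot: [-1.216, 2.184, 0.442]
wrist_force: [-0.2, -0.1, -2.4]
finger_gap: 0.716
26.45 [0.456  0.2421 0.0556] [ 0.74   -0.668  -0.8418 -0.264  -0.7391 -1.1597] F [-0.1803 -0.1207 -2.4098] qv 0.004217637843526811
tilt 39.80045252031406 lean az 58.335096716276034 yz 0.0012767144667747976
[0.4489 0.2461 0.052 ]
turn [0. 0. 0.] shift now [0.2521 0.8191 0.2543] shift after turn [0.2521 0.8191 0.2543]
turn [-0.0002 -0.1995 -0.1143] shift now [0.2521 0.8191 0.2543] shift after turn [0.2513 0.8196 0.2535]
```

Joint 3 is relieved (-0.84). Centring over the pan.

```bash
python3 -m creep '[{"ax":0,"ay":-0.2,"az":0,"x":0.06,"y":0.2,"z":0.06,"grip":0.6},{"ax":0,"ay":0,"az":0,"x":0.06,"y":0.2,"z":0.06,"grip":0.6},{"ax":0,"ay":0,"az":0,"x":0.06,"y":0.2,"z":0.06,"grip":0.6},{"ax":0,"ay":0,"az":0,"x":0.07,"y":0.22,"z":0.07,"grip":0.6},{"ax":0,"ay":0,"az":0,"x":0,"y":0,"z":0,"grip":0.6},{"ax":0,"ay":0,"az":0,"x":0,"y":0,"z":0,"grip":0.6},{"ax":0,"ay":0,"az":0,"x":0,"y":0,"z":0,"grip":0.6},{"ax":0,"ay":0,"az":0,"x":0,"y":0,"z":0,"grip":0.6},{"ax":0,"ay":0,"az":0,"x":0,"y":0,"z":0,"grip":0.6},{"ax":0,"ay":0,"az":0,"x":0,"y":0,"z":0,"grip":0.6}]'
python3 - <<'E'
from plan2 import *
im=read_camera('wrist'); b=read_camera('side'); a=read_camera('scene'); np.save('w14.npy',im);np.save('b14.npy',b);np.save('a14.npy',a); np.save('w14p.npy',np.array([st['position'],st['tcp_rot']]))
z=np.hstack([cv2.resize(a[190:250,200:280],(400,300)),cv2.resize(b[230:305,225:325],(400,300))]); save('w14.png',np.vstack([z,np.hstack([cv2.resize(im,(400,300)),cv2.resize(im[60:360,80:480],(400,300))])]))
save('w14b.png',cv2.resize(im[90:340,160:400],(720,600),interpolation=cv2.INTER_CUBIC) if 0 else cv2.resize(im[90:365,140:420],(611,600),interpolation=cv2.INTER_CUBIC))
rep(); az=np.degrees(np.arctan2(Rm[1,2],Rm[0,2])); g=G(az); c=np.radians(az); PE=np.array([.4405+.016*np.cos(c),.2325+.016*np.sin(c),.052]); print(PE); go(PE,Rm)
W=cam('wrist',(st['position'],st['tcp_rot']))
s=600/275
ctr=st['position']-.016*np.array([np.cos(c),np.sin(c),0]); oz=st['position'][2]-.012
print('sieve ctr',ctr,oz)
for nm,cc,z,r in (('pan rim',[.4405,.2325],.03,.031),('sieve rim',ctr,oz+.043,.031),('sieve wall bottom',ctr,oz+.007,.031)):
    q=np.array([proj(W,[cc[0]+r*np.cos(t),cc[1]+r*np.sin(t),z]) for t in np.linspace(0,6.28,120)]); q=(q-[140,90])*s; print(nm,q.min(0),q.max(0))
E
```

```text
time: 27.7
position: [0.4491, 0.246, 0.0521]
tcp_rot: [-1.214, 2.181, 0.444]
wrist_force: [-0.0, -0.3, -2.3]
finger_gap: 0.721
27.7 [0.4491 0.246  0.0521] [ 0.7705 -0.6989 -0.8748 -0.2392 -0.7265 -1.2016] F [-0.0211 -0.2962 -2.3065] qv 0.0017309082317911498
tilt 39.99241534674625 lean az 58.32228796081286 yz 0.0014615557340241225
[0.4489 0.2461 0.052 ]
turn [0. 0. 0.] shift now [0.0011 0.0256 0.0058] shift after turn [0.0011 0.0256 0.0058]
sieve ctr [0.4407 0.2323 0.0521] 0.040051101415556206
pan rim [153.8677 197.0839] [463.8504 351.5375]
sieve rim [120.2346 518.2096] [497.2922 592.0446]
sieve wall bottom [143.4834 284.7311] [472.2516 420.6719]
```

View pics/w14.png

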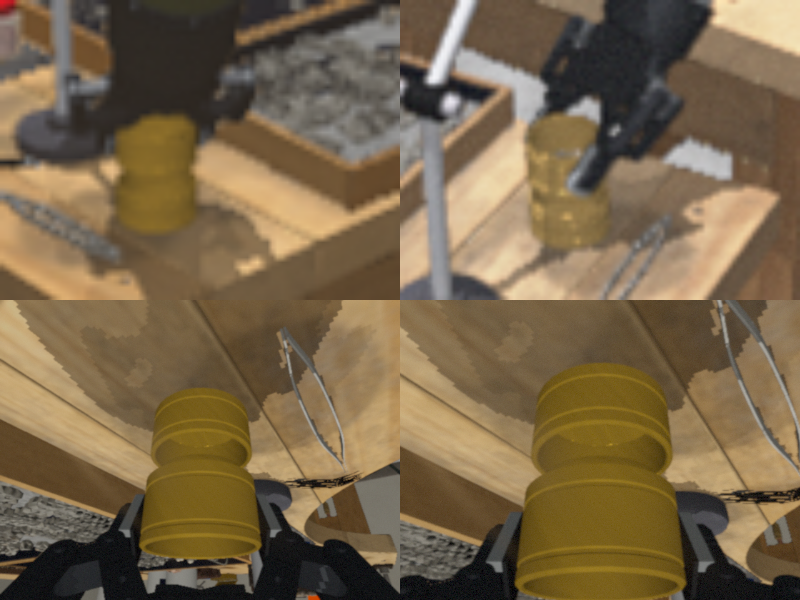

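View pics/w14b.png

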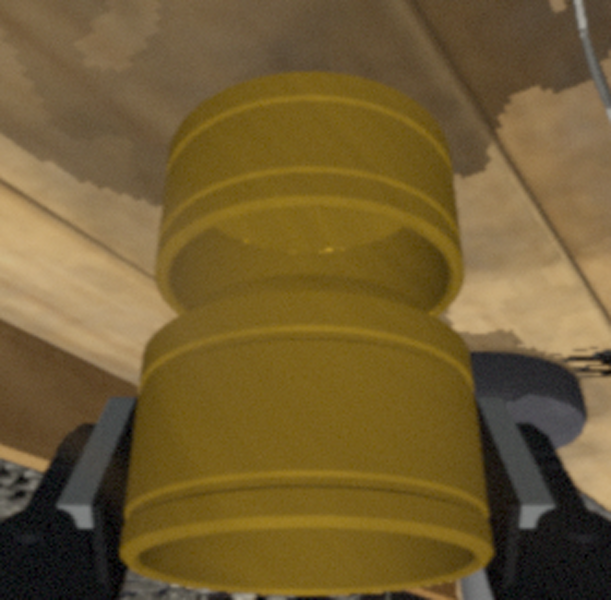

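The measured pan rim (155–464) and sieve rim (120–494, bottom 594) match the predictions (154–464 and 120–497, 592) to about 1 px. The sieve is centred to about 0.5 mm, so lowering gently.

```bash
python3 -m creep '[{"ax":0,"ay":0,"az":0,"x":0.13,"y":0.02,"z":0.15,"grip":0.6},{"ax":0,"ay":0,"az":0,"x":0.13,"y":0,"z":0.15,"grip":0.6},{"ax":0,"ay":0,"az":0,"x":0.13,"y":0,"z":0.15,"grip":0.6},{"ax":0,"ay":0,"az":0,"x":0.13,"y":0,"z":0.15,"grip":0.6},{"ax":0,"ay":0,"az":0,"x":0.13,"y":0,"z":0.15,"grip":0.6},{"ax":0,"ay":0,"az":0,"x":0.06,"y":0,"z":0.08,"grip":0.6},{"ax":0,"ay":0,"az":0,"x":0.06,"y":0,"z":0.08,"grip":0.6},{"ax":0,"ay":0,"az":0,"x":0.06,"y":0,"z":0.08,"grip":0.6},{"ax":0,"ay":0,"az":0,"x":0.06,"y":0,"z":0.08,"grip":0.6},{"ax":0,"ay":0,"az":0,"x":0,"y":0,"z":0,"grip":0.6}]'
python3 - <<'E'
from plan2 import *
im=read_camera('wrist'); save('w15b.png',cv2.resize(im[90:365,140:420],(611,600),interpolation=cv2.INTER_CUBIC))
rep()
E
```

```text
time: 29.1
position: [0.4489, 0.2461, 0.038]
tcp_rot: [-1.214, 2.181, 0.444]
wrist_force: [-0.4, -0.2, -1.3]
finger_gap: 0.719
29.1 [0.4489 0.2461 0.038 ] [ 0.7698 -0.6821 -0.889  -0.2486 -0.6967 -1.189 ] F [-0.4204 -0.1962 -1.3013] qv 0.001846465486885555
tilt 39.984434352689064 lean az 58.33186707534391 yz 0.0015353911952209476
```

View pics/w15b.png

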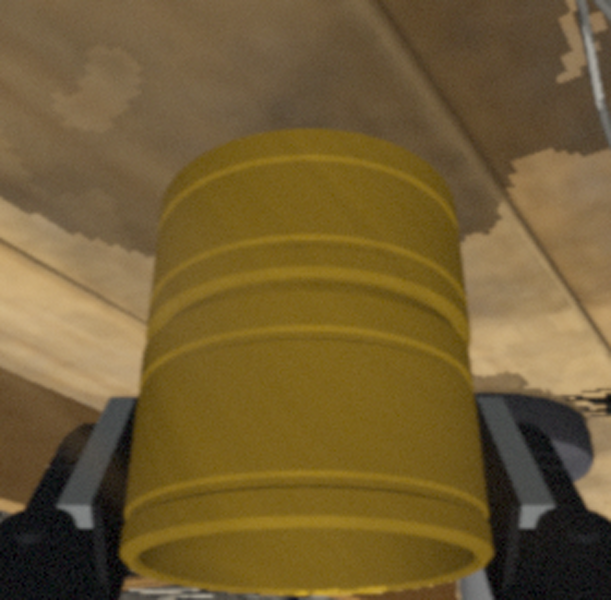

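The skirt is entering the pan's mouth freely with no force on the wrist, and about 3 mm remains.

```bash
python3 -m creep '[{"ax":0,"ay":0,"az":0,"x":0.03,"y":0,"z":0.04,"grip":0.6},{"ax":0,"ay":0,"az":0,"x":0.03,"y":0,"z":0.04,"grip":0.6},{"ax":0,"ay":0,"az":0,"x":0.03,"y":0,"z":0.04,"grip":0.6},{"ax":0,"ay":0,"az":0,"x":0.03,"y":0,"z":0.04,"grip":0.6},{"ax":0,"ay":0,"az":0,"x":0.03,"y":0,"z":0.04,"grip":0.6},{"ax":0,"ay":0,"az":0,"x":0.03,"y":0,"z":0.03,"grip":0.6},{"ax":0,"ay":0,"az":0,"x":0,"y":0,"z":0,"grip":0.6},{"ax":0,"ay":0,"az":0,"x":0,"y":0,"z":0,"grip":0.6},{"ax":0,"ay":0,"az":0,"x":0,"y":0,"z":0,"grip":0.6},{"ax":0,"ay":0,"az":0,"x":0,"y":0,"z":0,"grip":0.6}]'
python3 - <<'E'
from plan2 import *
im=read_camera('wrist'); save('w16b.png',cv2.resize(im[90:365,140:420],(611,600),interpolation=cv2.INTER_CUBIC))
rep()
E
```

```text
time: 30.4
position: [0.4491, 0.2464, 0.0356]
tcp_rot: [-1.214, 2.181, 0.444]
wrist_force: [-1.1, -0.6, 0.6]
finger_gap: 0.722
30.4 [0.4491 0.2464 0.0356] [ 0.7695 -0.6781 -0.891  -0.2508 -0.6901 -1.1861] F [-1.1097 -0.5959  0.6189] qv 0.0012582161705785486
tilt 40.02731719905061 lean az 58.310906191307225 yz 0.0012800143150369925
```

View pics/w16b.png

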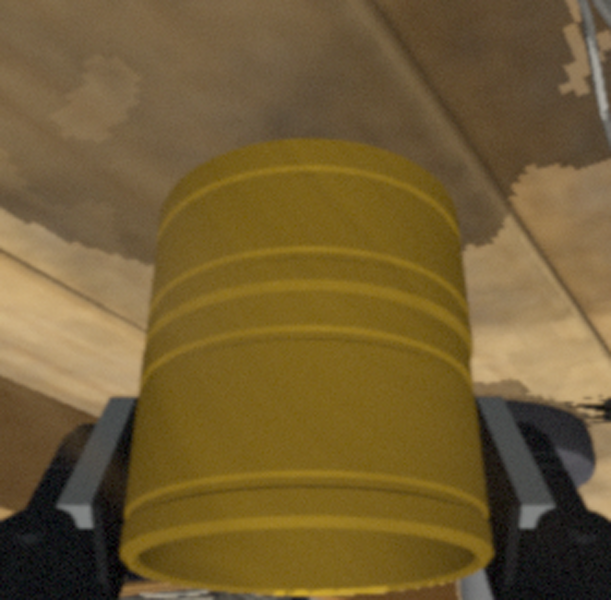

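The wrist force changed from -1.3 to +0.6 N, which suggests first contact. Pressing down in one more small step before release.

```bash
python3 -m creep '[{"ax":0,"ay":0,"az":0,"x":0.03,"y":0,"z":0.04,"grip":0.6},{"ax":0,"ay":0,"az":0,"x":0.03,"y":0,"z":0.03,"grip":0.6},{"ax":0,"ay":0,"az":0,"x":0,"y":0,"z":0,"grip":0.6},{"ax":0,"ay":0,"az":0,"x":0,"y":0,"z":0,"grip":0.6},{"ax":0,"ay":0,"az":0,"x":0,"y":0,"z":0,"grip":0.6},{"ax":0,"ay":0,"az":0,"x":0,"y":0,"z":0,"grip":0.6},{"ax":0,"ay":0,"az":0,"x":0,"y":0,"z":0,"grip":0.6},{"ax":0,"ay":0,"az":0,"x":0,"y":0,"z":0,"grip":0.6},{"ax":0,"ay":0,"az":0,"x":0,"y":0,"z":0,"grip":0.6},{"ax":0,"ay":0,"az":0,"x":0,"y":0,"z":0,"grip":0.6}]'
python3 - <<'E'
from plan2 import *
im=read_camera('wrist'); save('w17b.png',cv2.resize(im[90:365,140:420],(611,600),interpolation=cv2.INTER_CUBIC))
rep()
E
```

```text
time: 31.7
position: [0.4495, 0.2466, 0.0355]
tcp_rot: [-1.213, 2.18, 0.444]
wrist_force: [-3.7, -2.0, 5.4]
finger_gap: 0.721
31.7 [0.4495 0.2466 0.0355] [ 0.7694 -0.6773 -0.891  -0.2514 -0.6881 -1.1851] F [-3.7161 -2.0161  5.3611] qv 0.0028922824339249562
tilt 40.094870157992446 lean az 58.278055876353534 yz 0.0008009128508102425
```

View pics/w17b.png

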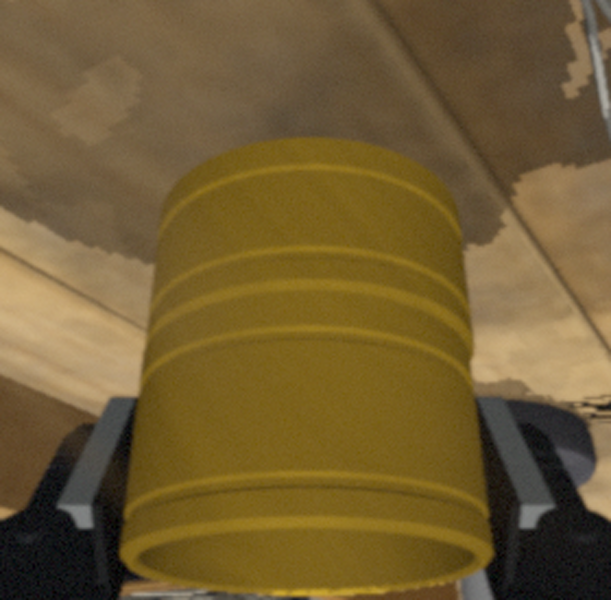

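It's seated: z stays at 0.0355 (expected 0.035) and the wrist reads about 5 N upward. Easing off and opening.

```bash
python3 -m creep '[{"ax":0,"ay":0,"az":0,"x":-0.03,"y":0,"z":-0.03,"grip":0.6},{"ax":0,"ay":0,"az":0,"x":0,"y":0,"z":0,"grip":0.6},{"ax":0,"ay":0,"az":0,"x":0,"y":0,"z":0,"grip":0.74},{"ax":0,"ay":0,"az":0,"x":0,"y":0,"z":0,"grip":0.78},{"ax":0,"ay":0,"az":0,"x":0,"y":0,"z":0,"grip":0.84},{"ax":0,"ay":0,"az":0,"x":0,"y":0,"z":0,"grip":0.9},{"ax":0,"ay":0,"az":0,"x":0,"y":0,"z":0,"grip":1},{"ax":0,"ay":0,"az":0,"x":0,"y":0,"z":0,"grip":1},{"ax":0,"ay":0,"az":0,"x":0,"y":0,"z":0,"grip":1},{"ax":0,"ay":0,"az":0,"x":0,"y":0,"z":0,"grip":1}]'
python3 - <<'E'
from plan2 import *
im=read_camera('wrist'); save('w18b.png',im)
rep()
E
```

```text
time: 33.0
position: [0.449, 0.2463, 0.0347]
tcp_rot: [-1.214, 2.181, 0.444]
wrist_force: [0.2, -0.3, 0.6]
finger_gap: 0.999
33.0 [0.449  0.2463 0.0347] [ 0.7695 -0.6771 -0.8917 -0.2512 -0.6891 -1.1855] F [ 0.2203 -0.2681  0.5855] qv 0.002021358515053436
tilt 39.9962119301377 lean az 58.325379830862325 yz 0.0014576525568464338
```

View pics/w18b.png

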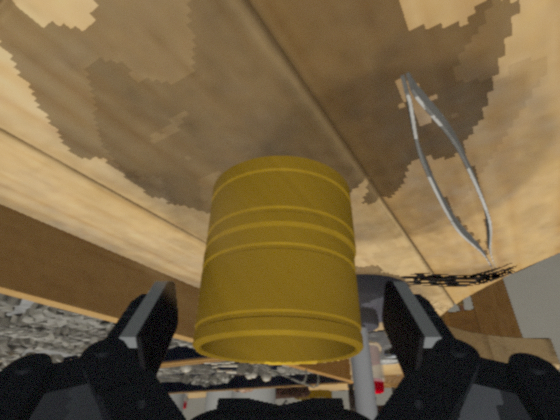

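Released, with clear space on both sides, and the sieve sits on the pan. Backing out along the hand's own axis in small steps, watching joint 3.

```bash
python3 -m creep '[{"ax":0,"ay":0,"az":0,"x":0,"y":0,"z":-0.3,"grip":1},{"ax":0,"ay":0,"az":0,"x":0,"y":0,"z":-0.5,"grip":1},{"ax":0,"ay":0,"az":0,"x":0,"y":0,"z":-0.6,"grip":1},{"ax":0,"ay":0,"az":0,"x":0,"y":0,"z":-0.6,"grip":1},{"ax":0,"ay":0,"az":0,"x":0,"y":0,"z":-0.6,"grip":1},{"ax":0,"ay":0,"az":0,"x":0,"y":0,"z":-0.6,"grip":1},{"ax":0,"ay":0,"az":0,"x":0,"y":0,"z":-0.6,"grip":1},{"ax":0,"ay":0,"az":0,"x":0,"y":0,"z":-0.2,"grip":1},{"ax":0,"ay":0,"az":0,"x":0,"y":0,"z":0,"grip":1},{"ax":0,"ay":0,"az":0,"x":0,"y":0,"z":0,"grip":1}]'
python3 - <<'E'
from plan2 import *
rep()
E
```

```text
time: 34.3
position: [0.4354, 0.2244, 0.0651]
tcp_rot: [-1.214, 2.182, 0.444]
wrist_force: [-0.9, -0.0, 0.4]
finger_gap: 1.0
34.3 [0.4354 0.2244 0.0651] [ 0.7466 -0.799  -0.8993 -0.2412 -0.8058 -1.1944] F [-0.9382 -0.0107  0.4355] qv 0.003840347792636786
tilt 39.976731375205574 lean az 58.33997018915685 yz 0.0016648501967602702
```

```bash
python3 -m creep '[{"ax":0,"ay":0,"az":0,"x":0,"y":0,"z":-0.6,"grip":1},{"ax":0,"ay":0,"az":0,"x":0,"y":0,"z":-0.8,"grip":1},{"ax":0,"ay":0,"az":0,"x":0,"y":0,"z":-0.8,"grip":1},{"ax":0,"ay":0,"az":0,"x":0,"y":0,"z":-0.8,"grip":1},{"ax":0,"ay":0,"az":0,"x":0,"y":0,"z":-0.8,"grip":1},{"ax":0,"ay":0,"az":0,"x":0,"y":0,"z":-0.8,"grip":1},{"ax":0,"ay":0,"az":0,"x":0,"y":0,"z":-0.8,"grip":1},{"ax":0,"ay":0,"az":0,"x":0,"y":0,"z":-0.6,"grip":1},{"ax":0,"ay":0,"az":0,"x":0,"y":0,"z":0,"grip":1},{"ax":0,"ay":0,"az":0,"x":0,"y":0,"z":0,"grip":1}]'
python3 - <<'E'
from plan2 import *
im=read_camera('wrist'); b=read_camera('side'); a=read_camera('scene');np.save('b19.npy',b);np.save('a19.npy',a);np.save('w19.npy',im); np.save('w19p.npy',np.array([st['position'],st['tcp_rot']]))
z=np.hstack([cv2.resize(a[150:255,170:310],(400,300)),cv2.resize(b[190:310,210:370],(400,300))]); save('w19.png',np.vstack([z,np.hstack([cv2.resize(im,(400,300)),cv2.resize(im[110:335,130:430],(400,300))])]))
rep(); print('y shift for world (0.35,-.94) dir',Rm[:,1])
E
```

```text
time: 35.55
position: [0.4152, 0.1916, 0.1111]
tcp_rot: [-1.214, 2.182, 0.444]
wrist_force: [-0.5, -0.7, -0.8]
finger_gap: 1.0
35.55 [0.4152 0.1916 0.1111] [ 0.6998 -0.9444 -0.879  -0.245  -0.9778 -1.1872] F [-0.4599 -0.7364 -0.8289] qv 0.005878714702508991
tilt 39.97774301688594 lean az 58.34045260549208 yz 0.0017173845314611969
y shift for world (0.35,-.94) dir [-0.8501  0.5266  0.0017]
```

View pics/w19.png

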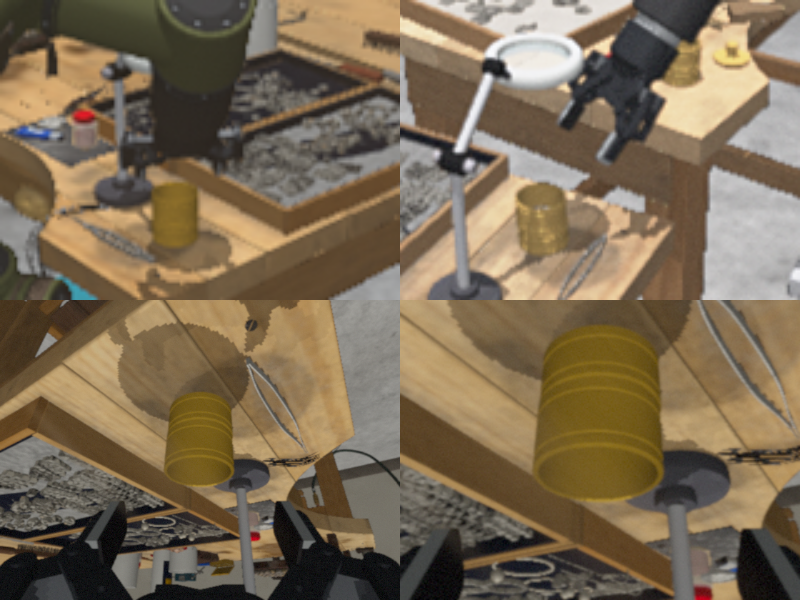

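The sieve looks squarely nested, and the hand is now clear of it. Backing off further and untilting for a look inside.

```bash
python3 -m creep '[{"ax":0,"ay":0,"az":0,"x":0,"y":0,"z":-1,"grip":1},{"ax":0,"ay":0,"az":0,"x":0,"y":0,"z":-1.2,"grip":1},{"ax":0,"ay":0,"az":0,"x":0,"y":0,"z":-1.2,"grip":1},{"ax":0,"ay":0,"az":0,"x":0,"y":0,"z":-1.2,"grip":1},{"ax":0,"ay":0,"az":0,"x":0,"y":-1,"z":-1.2,"grip":1},{"ax":0,"ay":5,"az":0,"x":-1,"y":-1,"z":-1,"grip":1},{"ax":0,"ay":5,"az":0,"x":-1,"y":-1,"z":-1,"grip":1},{"ax":0,"ay":5,"az":0,"x":0,"y":0,"z":-1,"grip":1},{"ax":0,"ay":5,"az":0,"x":0,"y":0,"z":-1,"grip":1},{"ax":0,"ay":0,"az":0,"x":0,"y":0,"z":0,"grip":1}]'
python3 - <<'E'
from plan2 import *
im=read_camera('wrist'); np.save('w20.npy',im); np.save('w20p.npy',np.array([st['position'],st['tcp_rot']])); save('w20.png',im); rep()
E
```

```text
time: 36.95
position: [0.4187, 0.1398, 0.2024]
tcp_rot: [-1.376, 2.469, 0.244]
wrist_force: [-1.6, 0.1, -0.7]
finger_gap: 1.003
36.95 [0.4187 0.1398 0.2024] [ 0.6834 -0.6679 -0.5173 -0.1151 -1.3913 -1.2356] F [-1.6325  0.1022 -0.6697] qv 0.049718472253169436
tilt 20.022716668158022 lean az 58.43398407159647 yz 0.0010134159635078188
```

View pics/w20.png

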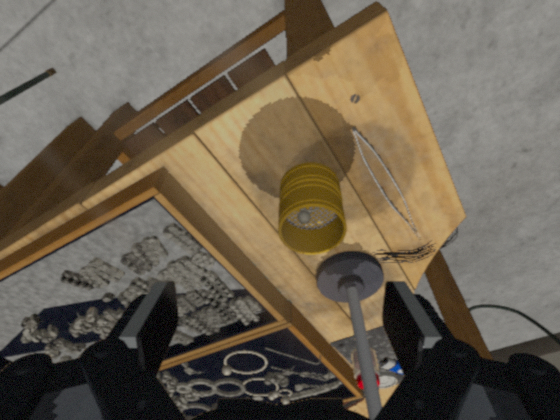

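The ring's ball shows inside the nested sieve at (308,215). I'll back the hand further off, then do final checks of levels, positions and bystanders.

```bash
python3 -m creep '[{"ax":0,"ay":0,"az":0,"x":0.5,"y":-0.5,"z":-1,"grip":1},{"ax":0,"ay":0,"az":0,"x":0.5,"y":-1,"z":-1,"grip":1},{"ax":0,"ay":0,"az":0,"x":0.5,"y":-1.5,"z":-1,"grip":1},{"ax":0,"ay":0,"az":0,"x":0.5,"y":-1.5,"z":-1,"grip":1},{"ax":0,"ay":0,"az":0,"x":0.5,"y":-2,"z":-1,"grip":1},{"ax":0,"ay":0,"az":0,"x":1,"y":-2,"z":0,"grip":1},{"ax":0,"ay":0,"az":0,"x":1,"y":-2,"z":0,"grip":1},{"ax":0,"ay":0,"az":0,"x":1,"y":-2,"z":0,"grip":1},{"ax":0,"ay":0,"az":0,"x":0,"y":0,"z":0,"grip":1},{"ax":0,"ay":0,"az":0,"x":0,"y":0,"z":0,"grip":1}]'
python3 - <<'E'
from plan2 import *
rep(); p=np.load('w20p.npy'); im20=np.load('w20.npy'); W=cam('wrist',p)
b=read_camera('side'); a=read_camera('scene')
fit(cam('side'),b,(245,245,50,60),0,.066,[.44,.2325],'placed side',100)
fit(W,im20,(265,150,95,110),0,.066,[.44,.2325],'placed wrist')
fit(cam('scene'),a,(212,195,35,50),0,.066,[.44,.2325],'placed scene')
fit(cam('side'),b,(302,185,42,60),0,.066,[.452,-.242],'stack side',100)
fit(cam('scene'),a,(312,235,45,65),0,.066,[.452,-.242],'stack scene')
save('f1.png',np.hstack([cv2.resize(b[175:325,210:410],(400,600)) if 0 else cv2.resize(b[175:325,210:410],(400,300)),cv2.resize(a[150:330,180:420],(400,300))]))
save('f2.png',cv2.resize(im20[150:260,255:365],(600,600),interpolation=cv2.INTER_CUBIC))
E
```

```text
time: 38.25
position: [0.4881, 0.0146, 0.2299]
tcp_rot: [-1.374, 2.47, 0.244]
wrist_force: [-0.0, 0.2, -0.0]
finger_gap: 1.001
38.25 [0.4881 0.0146 0.2299] [ 0.2541 -0.4171 -0.2669 -0.2407 -1.4664 -0.8154] F [-0.0139  0.2346 -0.0277] qv 0.018825217190591922
tilt 20.047826706211286 lean az 58.32462134487907 yz 0.0009873813755748029
placed side [255.75 277.   263.   291.75] [0.4414 0.2341] [ 0.2666 -0.2736 -0.5127  0.4685]
placed wrist [278.   345.75 161.75 254.  ] [0.4424 0.2322] [-0.5822  0.5799  0.1559 -0.0792]
placed scene [223.  238.5 213.5 236. ] [0.4406 0.2272] [-0.7202  0.74   -0.3741  0.27  ]
stack side [314.25 330.25 203.25 224.5 ] [ 0.4528 -0.2411] [-0.0851  0.0832 -0.2151  0.1839]
stack scene [322.5  343.75 262.75 291.75] [ 0.4518 -0.2464] [-0.6123  0.5983 -0.5969  0.4669]
```

View pics/f1.png

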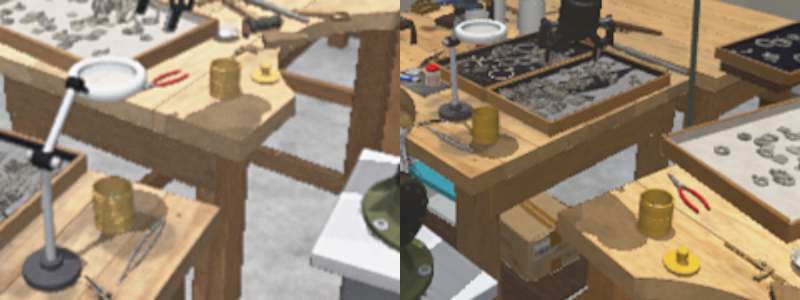

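View pics/f2.png

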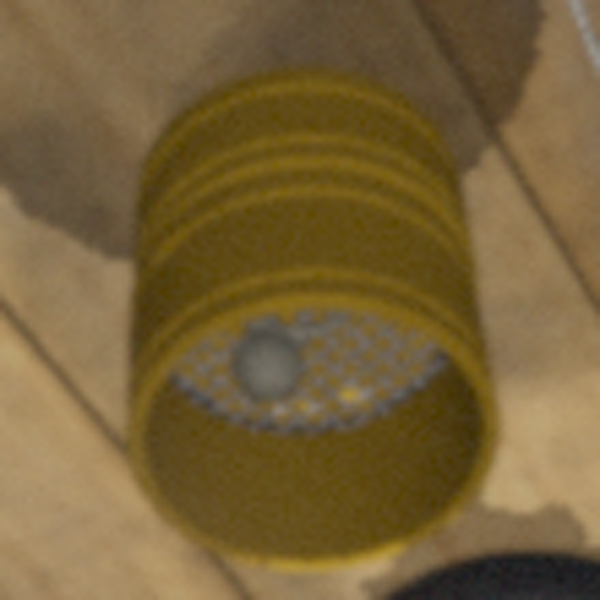

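All checks agree with a nested height of 66 mm at an unmoved pan, the ring inside the sieve, the stack and bystanders unmoved and the cover flat. Handing in.

```bash
python3 - <<'E'
from station import *
print(finish_job()); print(state()['time'])
E
```

```text
the job is handed in; nothing more can be done
None
the job is handed in; nothing more can be done
```

The job is done and handed in at about 38 s of robot time; `finish_job()` gives no verdict. I took the cover off and laid it flat on the bench, knob up, at about (0.40, -0.34). Then I gripped the top sieve with the hand leaning 40°, lifted it alone, carried it level under the lens and lowered it onto the spare pan. I released once it had seated, with about 5 N on the wrist.

**Last checks**
- **Sieve:** all three cameras fit a pan-plus-sieve height of 66 mm, which is nested home. The wrist and side cameras put it 1–2 mm from where the pan stood before.
- **Ring:** it shows inside the sieve on the wire floor.
- **Stack:** the lower sieve and its pan read the same position as before, within about 1 mm.
- **Other things:** the cover lies flat, knob up, and the tools and magnifier look undisturbed. The hand is clear of everything with no force on the wrist.

**What disagreed or went less cleanly**
- The scene camera reads y about 4–5 mm low at both the stack and the pan, before and after the move, so I relied on the wrist and side cameras.
- Joint 3 came to its limit twice, reading up to 0.002 rad past the -1.08 stated: once tilting the empty hand, once bringing the sieve in under the lens. The second time I turned the hand further round to free it. I don't know whether that counts as passing its range.
- The cover lies wholly on the bench, but only about 8 mm from the front edge.

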